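Seat the two spring corners of a tilt mount

ROBOT

A 7-joint arm with a two-finger parallel gripper is mounted at the origin on a cart in front of the work surface, level with it; the furniture and walls round the work are solid. World frame = base frame: x ahead of the robot, y to its left, z up, the work surface at z = 0. Lengths are in m, angles in rad, forces in N, time in s.
With the tool pointing down it reaches from about 0.425 to 0.925 m from the base axis. Payload 6.8 kg.
Tool frame: the origin (TCP) lies on the centre line of the jaws, within the pads' length; the fingertips stand 17 mm ahead of it and the grasp point (between the pads) lies 2 mm behind it (nose_length is the distance from the TCP to the fingertips, in m); z points along the fingers, x is the direction in which the jaws open and shut, and the axes are right-handed (so a half turn about z gives the same grasp; the last joint's range is limited). The gripper opens to 85 mm and grips with 20 to 120 N. Pads are 22 mm wide; open, the fingers measure 114 mm over their backs; the gripper's body (76 mm by 85 mm) begins 54 mm behind the grasp point. The pads swing forward as they close: fully open they stand 13 mm farther back than shut.
Start: joints at [1.176, 0.477, 0.022, 1.555, -0.011, 1.109, -0.083], TCP at [0.191, -0.647, 0.248] pointing down, gripper open.
Joint ranges: [-2.96, 2.96], [-0.34, 2.1], [-1.41, 1.46], [0.24, 2.44], [-1.37, 4.51], [0.17, 1.92], [-2.96, 2.96]. Speed limits (rad/s): [2.39, 2.39, 3.14, 3.14, 3.14, 3.14, 3.14].

INTERFACE

Orientations are given as a unit quaternion [w, x, y, z].
In Python, from station import * gives the robot as it stands.
- The arm moves only by the tool send_rows, never from a script. Its argument "commands" is a list of rows, each an object with "translation": the shift along the tool's x, y, z in m, a list of three; "rot": the turn, a rotation vector about the tool's x, y, z in degrees, a list of three; "grip": the finger opening in m, from 0 to 0.0854. In form: [{"translation": [tx, ty, tz], "rot": [rx, ry, rz], "grip": grip}, ...]. A call has exactly 5 rows; each row shifts and turns the commanded pose from where the row before left it, along the tool's axes as they then stand; what a row does not reach is not made up. A row lasts 1/12 s, in which the tool goes at most 41.7 mm and 7.16 degrees, less where a joint would pass 70% of its speed; a pose out of reach is approached as far as the arm can. A call with a gripper value outside its range is refused whole. The fingers move at their own pace and stop on an object; "force" is the grip in N (left out, the last holds). Time passes only in rows, so rows that do not move let the fingers close, or fill a call up. It gives the time, the measured TCP pose, the force and the opening at its end, in the units of the state.
- get_obs(): the state, without advancing time (a new reading comes with each control period).
- read_camera(name): name is "scene" or "top" or "wrist"; returns a dict with "pixels" (384x512x3 uint8, red, green, blue), "depth" (384x512 float32, m along the optical axis (not along the pixel's ray), 0 where there is no reading), "mtx" (3x3 intrinsics, pixels), "extrinsics" (4x4, takes a point from camera to world coordinates). Camera axes: x right, y up, looking along -z (the intrinsics and any distortion apply to the point x, -y, -z); pixel columns grow to the right and rows downward; lengths in m; the calibration is good to about 2 mm. A picture is of the moment at which its call begins.
- hand_in(): hands the job in, once; it reports no verdict.
The state is a dict: "t": time; "q": joint angles; "joint_vel": joint speeds; "joint_torque": joint torques, N m; "eef_pos": TCP position; "tool_rot": TCP orientation; "contact_force": force on the tool from outside, world axes, zero at the start; "torque": the same for the moment, N m; "gripper_width": opening from 0.0 (shut) to 1.0 (fully open).
Only numpy, scipy, OpenCV 4.12 (cv2) and the standard library are available. Lean on these libraries where they do the work, as an engineer would, in place of code of your own. Each camera call takes 0.05 s, during which the arm holds its last target.

TASK

Seat the tilt mount's plate on its springs: with the fingertips gently press down the left corner (round pad) until its pointer is level with the bold mark on its scale, not past it, keep it there about two seconds and let it spring back up; then do the same with the right corner (square pad). Only press: do not grasp, lift or shift the mount, and leave the things round it standing where they are.

Things in the scene. Friction and masses are not known exactly. Their poses are not given: they have to be found in the camera images.
- mount: Tilt mount, loose, 2.2 to 2.9 kg: L-shaped aluminium base, arms 50 mm wide and 162 mm long, and above it an L-shaped steel plate (top at 64 mm) on a pivot post at the L's corner and on a spring under each arm. Origin: on the table under the pivot, the end away from the robot; x along the left arm, y along the right arm (both come towards the robot, splayed about 45 degrees left and right), z up.
- left_tilt (a joint): Tilt of the plate at its left corner (round pad), rad: 0 at rest, up to 0.25, grows as the round pad is pressed down, = arcsin(pointer drop / 150 mm) (about 0.09 to 0.19 at the mark).
- right_tilt (a joint): The same for the right corner (square pad). Pressing one pad at its centre does not tilt the other corner.
- left_pad (a point): Centre of the top of the round black pad, 26 mm across, on the plate's left corner seen from the robot; press here. 85 mm from the pivot, 72 mm above the table at rest; 1 mm down here moves the pointer tip 1.76 mm down. The pad goes 7 to 16 mm down to reach the mark. Spring: about 1.6 N at first, 3.5 to 6.5 N at the mark; it springs up again when released.
- right_pad (a point): Centre of the top of the square black pad, 26 x 26 mm, on the plate's right corner seen from the robot; press here. 85 mm from the pivot, 72 mm above the table at rest; 1 mm down here moves the pointer tip 1.76 mm down. The pad goes 7 to 16 mm down to reach the mark. Spring: about 1.6 N at first, 3.5 to 6.5 N at the mark; it springs up again when released.
- left_pointer (a point): Tip of the left corner's dark pointer (thin bar in line with the arm, beyond the pad), 150 mm from the pivot and 60 mm above the table at rest. It sinks in front of a white upright scale (36 mm wide, top 70 mm above the table) as the pad is pressed.
- left_mark (a point): Middle of the left scale's mark, a long bold black line 4 mm thick across the white scale with a black clip at its outer end (short thin lines: graduation only). Given in the plane of the pointer tip, 32 to 46 mm above the table and different each time; when the pointer is at the mark, the heights of the two points agree.
- right_pointer (a point): Tip of the right corner's dark pointer (thin bar in line with the arm, beyond the pad), 150 mm from the pivot and 60 mm above the table at rest. It sinks in front of a white upright scale (36 mm wide, top 70 mm above the table) as the pad is pressed.
- right_mark (a point): Middle of the right scale's mark, a long bold black line 4 mm thick across the white scale with a black clip at its outer end (short thin lines: graduation only). Given in the plane of the pointer tip, 32 to 46 mm above the table and different each time; when the pointer is at the mark, the heights of the two points agree.
- weight_0_mid (a point): brass-coloured calibration weight with a knob, 22 mm across, 34 mm high, standing in the open front of the mount's L; loose bystander. Point: its centre, half-way up.
- weight_1_mid (a point): grey calibration weight with a knob, 17 mm across, 27 mm high, standing to the right of the pivot post; loose bystander. Point: its centre, half-way up.
- vial_4_mid (a point): capped vial, 24 mm across, 51 mm high, standing to the left of the pivot post; loose bystander. Point: its centre, half-way up.
- label_tape_mid (a point): roll of yellow tape lying flat, 55 mm across, 19 mm high; loose bystander. Point: its centre, half-way up.
- timer_mid (a point): bench timer, 60 x 62 x 29 mm; loose bystander. Point: its centre, half-way up.
- film_roll_box_mid (a point): small carton, 50 x 115 x 50 mm; loose bystander. Point: its centre, half-way up.

How it is judged:
By the outcome, as a careful person would: the job done as asked, in the order asked, and still so for the second after the job is handed in, with the robot touching nothing.
It also fails if it takes over 51 s, if anything falls off the work surface, if the arm or the gripper's body presses on something with over 40 N, if the wrist force passes 120 N, or if a joint passes its speed limit or range.

## Working session

There is one attempt and no reset: what is moved stays moved. The work goes in short steps, Python scripts to look and compute and a tool call to move; the robot and the scene stay as the last step left them, time stands still between calls to the robot, and variables do not carry over. Pictures are saved under pics/ and viewed, and the job is handed in when it is done.

Besides the shell and the picture viewer there is one more tool, called after "Call:" as name(argument=value, ...) on one line, values as JSON. send_rows: Moves the arm, as the interface text tells. Its arguments: {"type":"object","properties":{"commands":{"type":"array","items":{"type":"object","properties":{"translation":{"type":"array","items":{"type":"number"}},"rot":{"type":"array","items":{"type":"number"}},"grip":{"type":"number"}}}},"force":{"type":"number"}},"required":["commands"]}

```bash
ls; mkdir -p pics; python3 - <<'E'
from station import *
import cv2,pickle
o=get_obs();print(o)
for n in("scene","top","wrist"):
    c=read_camera(n);pickle.dump(c,open(f"{n}0.pkl","wb"))
    cv2.imwrite(f"pics/{n}0.png",c["pixels"][:,:,::-1]);print(n,c["mtx"],c["extrinsics"],[k for k in c])
E
```

```text
pics
{'t': 0.0, 'q': array([ 1.1758943 ,  0.47780574,  0.02233597,  1.55645958, -0.01152356,
        1.10929111, -0.08311214]), 'joint_vel': array([-0.00136199, -0.00049446,  0.00100173, -0.00077512, -0.00036499,
       -0.00033189, -0.00018586]), 'joint_torque': array([-5.76555158e-04, -5.96444607e+01,  1.60792831e+00, -2.81196070e+01,
        1.24897849e-02,  9.23870655e-03, -2.49629880e-05]), 'eef_pos': array([ 0.19078474, -0.64688851,  0.24731839]), 'tool_rot': array([-5.02930042e-04,  8.00901796e-01, -5.98795016e-01, -7.67959066e-04]), 'contact_force': array([-0.05600105,  0.38234301,  0.41177248]), 'torque': array([-0.00131338, -0.00482046,  0.0718912 ]), 'gripper_width': 1.0006805704940824}
scene [[357.59997291   0.         256.85831273]
 [  0.         357.59997291 195.76753271]
 [  0.           0.           1.        ]] [[ 0.46397025 -0.61152328  0.6409141   1.21738933]
 [ 0.88571029  0.30735347 -0.34792403 -0.44091012]
 [ 0.01577647  0.72909061  0.68423533  0.87052542]
 [ 0.          0.          0.          1.        ]] ['pixels', 'depth', 'mtx', 'extrinsics']
top [[410.33291753   0.         252.47949305]
 [  0.         410.33291753 198.8603159 ]
 [  0.           0.           1.        ]] [[ 2.43103895e-03  9.96488314e-01 -8.36966509e-02  3.73876129e-01]
 [-9.99849699e-01  9.85413579e-04 -1.73091807e-02 -6.41461529e-02]
 [-1.71659204e-02  8.37261505e-02  9.96340937e-01  1.26612580e+00]
 [ 0.00000000e+00  0.00000000e+00  0.00000000e+00  1.00000000e+00]] ['pixels', 'depth', 'mtx', 'extrinsics']
wrist [[327.86256277   0.         255.39076836]
 [  0.         327.86256277 197.38370588]
 [  0.           0.           1.        ]] [[ 0.28245442  0.91364031  0.29237115  0.26525415]
 [-0.95927933  0.2695335   0.08446806 -0.62401161]
 [-0.00163039 -0.30432398  0.95256719  0.37242681]
 [ 0.          0.          0.          1.        ]] ['pixels', 'depth', 'mtx', 'extrinsics']
```

View pics/scene0.png

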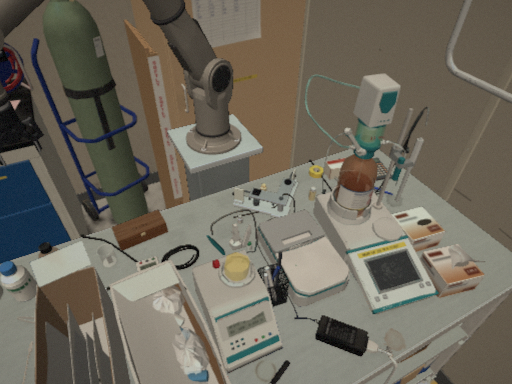

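View pics/top0.png

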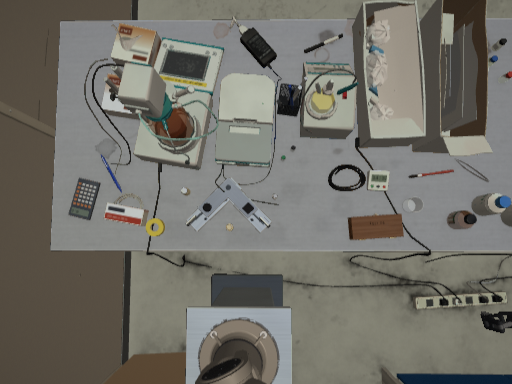

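View pics/wrist0.png

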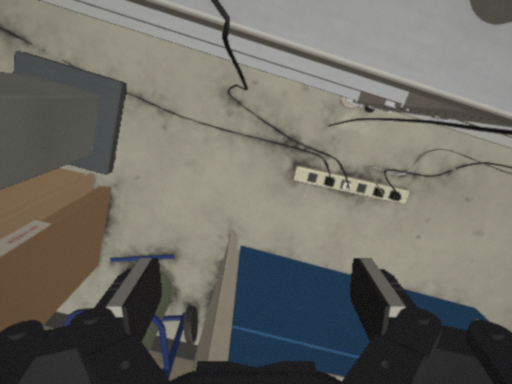

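The top view shows the mount around (229,205): its pivot is at about (231,183), the left arm ends near (195,225) and the right arm near (265,225). I'll zoom in on it.

```bash
python3 - <<'E'
import cv2
a=cv2.imread("pics/top0.png")[165:245,140:290];cv2.imwrite("pics/topz.png",cv2.resize(a,None,fx=5,fy=5,interpolation=cv2.INTER_CUBIC))
a=cv2.imread("pics/scene0.png")[155:255,190:340];cv2.imwrite("pics/scz.png",cv2.resize(a,None,fx=5,fy=5,interpolation=cv2.INTER_CUBIC))
E
```

```text
(no output)
```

View pics/topz.png

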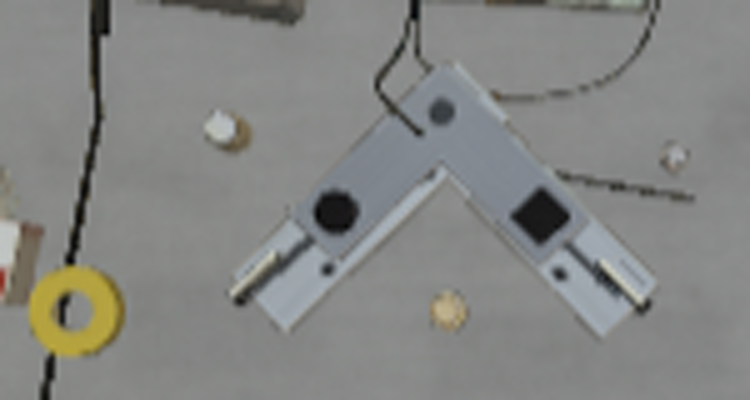

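View pics/scz.png

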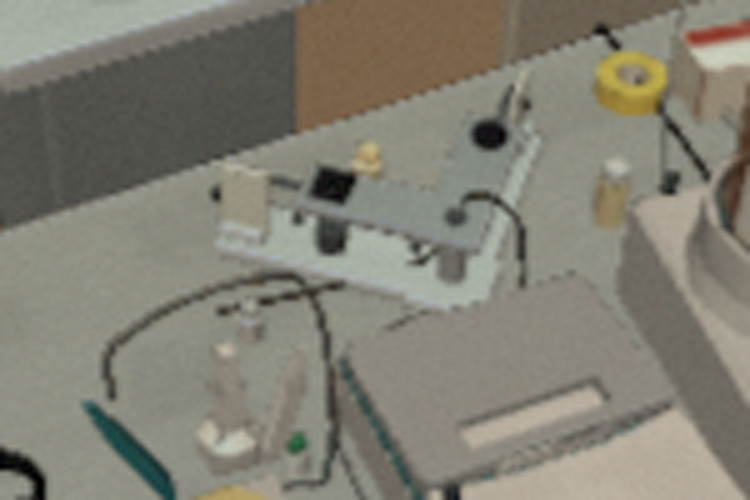

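```bash
cat > h.py <<'E'
import numpy as np,cv2,pickle
from scipy.spatial.transform import Rotation as R
def rq(q): return R.from_quat([q[1],q[2],q[3],q[0]])
def ray(c,u,v):
    m=c["mtx"];E=c["extrinsics"]
    d=np.array([(u-m[0,2])/m[0,0],-(v-m[1,2])/m[1,1],-1.]);return E[:3,3],E[:3,:3]@d
def onz(c,u,v,z):
    o,d=ray(c,u,v);return o+d*(z-o[2])/d[2]
def proj(c,P):
    E=c["extrinsics"];m=c["mtx"];p=E[:3,:3].T@(np.asarray(P)-E[:3,3]);return np.array([m[0,2]+m[0,0]*p[0]/-p[2],m[1,2]-m[1,1]*p[1]/-p[2]])
def pose(o):
    T=np.eye(4);T[:3,:3]=rq(o["tool_rot"]).as_matrix();T[:3,3]=o["eef_pos"];return T
E
python3 - <<'E'
from h import *
from station import *
o=get_obs();T=pose(o);w=pickle.load(open("wrist0.pkl","rb"));
np.set_printoptions(precision=4,suppress=True)
print(T);print("cam in tool",np.linalg.inv(T)@w["extrinsics"])
t=pickle.load(open("top0.pkl","rb"))
def z(u,v):return 140+(u+.5)/5-.5,165+(v+.5)/5-.5
for n,u,v,h in[("Lpad",336,212,.072),("Rpad",541,215,.072),("piv",441,111,.064),("brass",449,312,.034),("grey",675,157,.027),("vial",222,127,.051),("tape",77,311,.019),("Ltip",245,295,.06),("Rtip",625,290,.06),("Lscaletop-out",235,292,.07),("Lscaletop-in",275,257,.07),("Rso",645,305,.07),("Rsi",602,264,.07)]:
    p=onz(t,*z(u,v),h);print(n,p,np.linalg.norm(p[:2]))
E
```

```text
[[ 0.2829 -0.9591 -0.0005  0.1908]
 [-0.9591 -0.2829  0.0013 -0.647 ]
 [-0.0014  0.0001 -1.      0.2475]
 [ 0.      0.      0.      1.    ]]
cam in tool [[ 1.      0.0004  0.0003 -0.0012]
 [ 0.0005 -0.9526 -0.3042 -0.0779]
 [ 0.0002  0.3042 -0.9526 -0.1249]
 [ 0.      0.      0.      1.    ]]
Lpad [0.4502 0.09   0.072 ] 0.4591024097999626
Rpad [ 0.4486 -0.0298  0.072 ] 0.4495874515495447
piv [0.5105 0.0297 0.064 ] 0.5113605000494013
brass [0.3926 0.0263 0.034 ] 0.393491008559174
grey [ 0.4867 -0.1096  0.027 ] 0.4989244631640492
vial [0.5023 0.1616 0.051 ] 0.5276414580602562
tape [0.393  0.2542 0.019 ] 0.46802508118144054
Ltip [0.4019 0.1447 0.06  ] 0.42718155217231163
Rtip [ 0.4053 -0.0789  0.06  ] 0.41293770502017363
Lscaletop-out [0.4034 0.1488 0.07  ] 0.43001617021911
Lscaletop-in [0.4239 0.1257 0.07  ] 0.4421616471167813
Rso [ 0.3964 -0.0904  0.07  ] 0.40656022016260407
Rsi [ 0.4202 -0.0654  0.07  ] 0.4252287319502483
```

Call:
send_rows(commands=[{"translation": [-0.0137,-0.0242,-0.0033],"rot": [0,0,0],"grip": 0},{"translation": [-0.0137,-0.0242,-0.0033],"rot": [0,0,0],"grip": 0},{"translation": [-0.0137,-0.0242,-0.0033],"rot": [0,0,0],"grip": 0},{"translation": [-0.0137,-0.0242,-0.0033],"rot": [0,0,0],"grip": 0},{"translation": [-0.0137,-0.0242,-0.0033],"rot": [0,0,0],"grip": 0}])

```text
t: 0.57
eef_pos: [0.2883, -0.5463, 0.2646]
tool_rot: [-0.0, 0.801, -0.599, -0.0]
contact_force: [0.1, 0.5, -0.7]
gripper_width: 0.296
```

Call:
send_rows(commands=[{"translation": [-0.0137,-0.0242,-0.0033],"rot": [0,0,0],"grip": 0},{"translation": [-0.0137,-0.0242,-0.0033],"rot": [0,0,0],"grip": 0},{"translation": [-0.0137,-0.0242,-0.0033],"rot": [0,0,0],"grip": 0},{"translation": [-0.0137,-0.0242,-0.0033],"rot": [0,0,0],"grip": 0},{"translation": [-0.0137,-0.0242,-0.0033],"rot": [0,0,0],"grip": 0}])

```text
t: 0.98
eef_pos: [0.385, -0.4464, 0.2813]
tool_rot: [0.0, 0.801, -0.599, -0.0]
contact_force: [-0.3, -0.4, -0.2]
gripper_width: -0.002
```

Call:
send_rows(commands=[{"translation": [-0.0137,-0.0242,-0.0033],"rot": [0,0,0],"grip": 0},{"translation": [-0.0137,-0.0242,-0.0033],"rot": [0,0,0],"grip": 0},{"translation": [-0.0137,-0.0242,-0.0033],"rot": [0,0,0],"grip": 0},{"translation": [-0.0137,-0.0242,-0.0033],"rot": [0,0,0],"grip": 0},{"translation": [-0.0137,-0.0242,-0.0033],"rot": [0,0,0],"grip": 0}])

```text
t: 1.4
eef_pos: [0.4816, -0.3465, 0.2978]
tool_rot: [0.0, 0.801, -0.599, -0.0]
contact_force: [0.3, -0.4, -0.3]
gripper_width: -0.001
```

Call:
send_rows(commands=[{"translation": [0,0,0],"rot": [0,0,-7],"grip": 0},{"translation": [0,0,0],"rot": [0,0,-7],"grip": 0},{"translation": [0,0,0],"rot": [0,0,-7],"grip": 0},{"translation": [0,0,0],"rot": [0,0,-7],"grip": 0},{"translation": [0,0,0],"rot": [0,0,-7],"grip": 0}])

```text
t: 1.82
eef_pos: [0.4808, -0.3475, 0.2975]
tool_rot: [-0.0, 0.945, -0.327, -0.0]
contact_force: [0.1, 0.6, -0.0]
gripper_width: 0.005
```

Call:
send_rows(commands=[{"translation": [0,0,0],"rot": [0,0,-6.95],"grip": 0},{"translation": [0,0,0],"rot": [0,0,-6.95],"grip": 0},{"translation": [0,0,0],"rot": [0,0,-6.95],"grip": 0},{"translation": [0,0,0],"rot": [0,0,-6.95],"grip": 0},{"translation": [0,0,0],"rot": [0,0,-6.95],"grip": 0}])

```text
t: 2.23
eef_pos: [0.4808, -0.3476, 0.2975]
tool_rot: [-0.0, 1.0, -0.03, -0.0]
contact_force: [-0.9, 0.3, 1.7]
gripper_width: -0.001
```

Call:
send_rows(commands=[{"translation": [0,0,0],"rot": [0,0,-6.95],"grip": 0},{"translation": [0,0,0],"rot": [0,0,-6.95],"grip": 0},{"translation": [0,0,0],"rot": [0,0,-6.95],"grip": 0},{"translation": [0,0,0],"rot": [0,0,-6.95],"grip": 0},{"translation": [0,0,0],"rot": [0,0,-6.95],"grip": 0}])

```text
t: 2.65
eef_pos: [0.4808, -0.3476, 0.2975]
tool_rot: [-0.0, 0.963, 0.269, -0.0]
contact_force: [-0.6, -0.2, -0.3]
gripper_width: 0.004
```

Call:
send_rows(commands=[{"translation": [0,0,0],"rot": [0,0,-6.95],"grip": 0},{"translation": [0,0,0],"rot": [0,0,-6.95],"grip": 0},{"translation": [0.018,-0.0225,0.004],"rot": [0,0,0],"grip": 0},{"translation": [0.018,-0.0225,0.004],"rot": [0,0,0],"grip": 0},{"translation": [0.018,-0.0225,0.004],"rot": [0,0,0],"grip": 0}])

```text
t: 3.07
eef_pos: [0.4712, -0.261, 0.2852]
tool_rot: [-0.0, 0.925, 0.381, -0.0]
contact_force: [1.4, 0.6, -0.4]
gripper_width: -0.004
```

Call:
send_rows(commands=[{"translation": [0.018,-0.0225,0.006],"rot": [0,0,0],"grip": 0},{"translation": [0.018,-0.0225,0.006],"rot": [0,0,0],"grip": 0},{"translation": [0.018,-0.0225,0.006],"rot": [0,0,0],"grip": 0},{"translation": [0.018,-0.0225,0.006],"rot": [0,0,0],"grip": 0},{"translation": [0.018,-0.0225,0.006],"rot": [0,0,0],"grip": 0}])

```text
t: 3.48
eef_pos: [0.4556, -0.1172, 0.2554]
tool_rot: [0.0, 0.924, 0.381, -0.0]
contact_force: [0.4, -0.1, -0.7]
gripper_width: -0.001
```

Call:
send_rows(commands=[{"translation": [0.018,-0.0225,0.017],"rot": [0,0,0],"grip": 0},{"translation": [0.018,-0.0225,0.017],"rot": [0,0,0],"grip": 0},{"translation": [0.018,-0.0225,0.017],"rot": [0,0,0],"grip": 0},{"translation": [0.018,-0.0225,0.017],"rot": [0,0,0],"grip": 0},{"translation": [0.018,-0.0225,0.017],"rot": [0,0,0],"grip": 0}])

```text
t: 3.9
eef_pos: [0.4402, 0.0258, 0.1701]
tool_rot: [0.0, 0.925, 0.381, 0.0]
contact_force: [0.1, 0.4, -0.2]
gripper_width: -0.002
```

```bash
cat > look.py <<'E'
import sys
from station import *
from h import *
np.set_printoptions(precision=4,suppress=True)
n=sys.argv[1];c=read_camera("wrist");pickle.dump((c,get_obs()),open(n+".pkl","wb"))
cv2.imwrite(f"pics/{n}.png",c["pixels"][:,:,::-1])
o=get_obs();print(o["t"],pose(o),o["q"],o["contact_force"])
E
python3 look.py v1
```

```text
3.95 [[ 0.7048  0.7094 -0.0031  0.438 ]
 [ 0.7094 -0.7048  0.003   0.0316]
 [-0.0001 -0.0043 -1.      0.1679]
 [ 0.      0.      0.      1.    ]] [ 0.4107  0.2717 -0.7035  2.1367  0.2363  0.8119  0.3496] [-2.1716  4.3165 -1.1515]
```

View pics/v1.png

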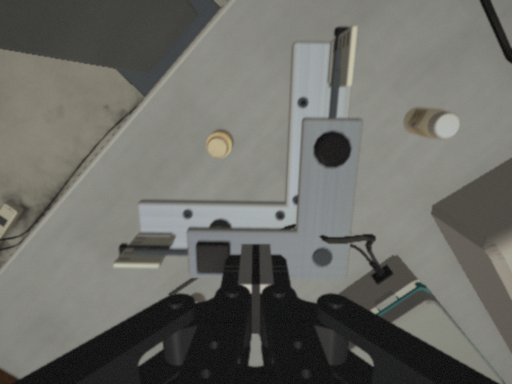

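The right scale is at about (145,250), the square pad at (212,257), the round pad at (332,149) and the left scale at (345,55), which is seen edge-on.

```bash
cat > zoom.py <<'E'
import sys,cv2
n,x0,x1,y0,y1,f=sys.argv[1],*map(int,sys.argv[2:7])
a=cv2.imread(f"pics/{n}.png")[y0:y1,x0:x1];cv2.imwrite(f"pics/{n}_z.png",cv2.resize(a,None,fx=f,fy=f,interpolation=cv2.INTER_CUBIC))
E
python3 zoom.py v1 95 235 205 295 5
```

```text
(no output)
```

View pics/v1_z.png

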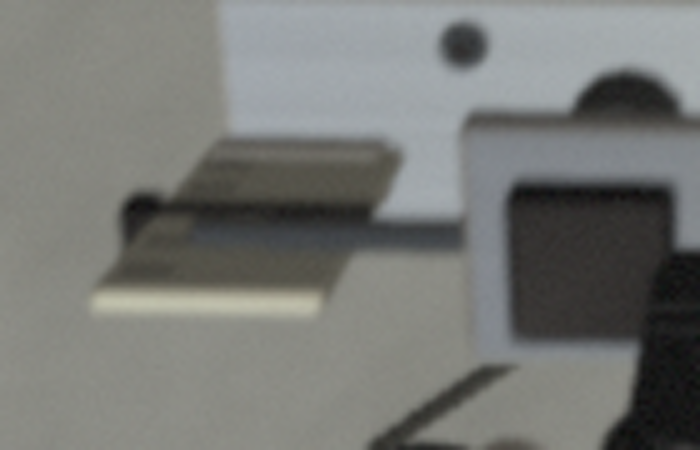

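Call:
send_rows(commands=[{"translation": [0,-0.01,0.012],"rot": [0,0,0],"grip": 0},{"translation": [0,-0.01,0.012],"rot": [0,0,0],"grip": 0},{"translation": [0,-0.01,0.012],"rot": [0,0,0],"grip": 0},{"translation": [0,0,0],"rot": [0,0,0],"grip": 0},{"translation": [0,0,0],"rot": [0,0,0],"grip": 0}])

```text
t: 4.37
eef_pos: [0.4191, 0.046, 0.1346]
tool_rot: [-0.0, 0.924, 0.382, -0.001]
contact_force: [-0.1, 0.5, 0.1]
gripper_width: 0.001
```

```bash
python3 look.py v2; python3 zoom.py v2 60 220 220 340 5
```

```text
4.4167 [[ 0.7091  0.7052  0.0002  0.42  ]
 [ 0.7052 -0.7091 -0.0001  0.0457]
 [ 0.0001  0.0002 -1.      0.1352]
 [ 0.      0.      0.      1.    ]] [ 0.3522  0.3007 -0.6897  2.2018  0.2883  0.7257  0.2493] [-0.215   0.6449 -0.4323]
```

View pics/v2.png

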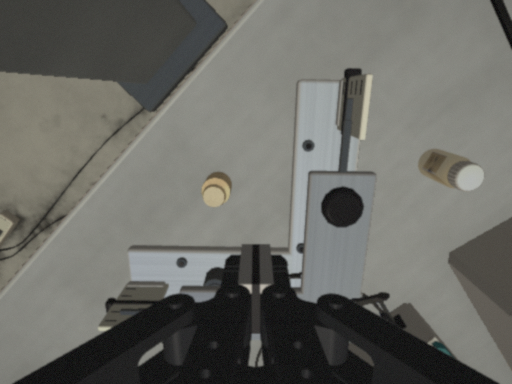

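View pics/v2_z.png

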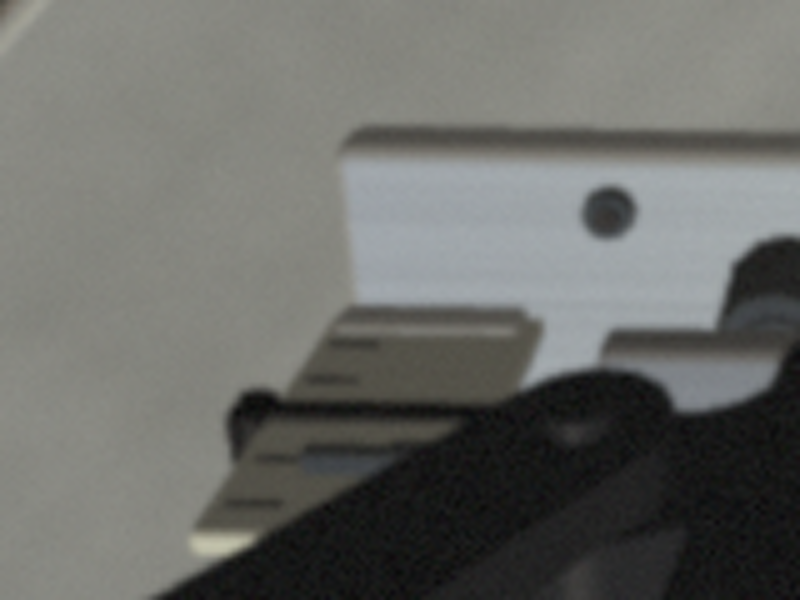

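```bash
cat > m1.py <<'E'
from h import *
np.set_printoptions(precision=4,suppress=True)
c,o=pickle.load(open("v1.pkl","rb"));c2,o2=pickle.load(open("v2.pkl","rb"))
def pad(c,x0,x1,y0,y1,z,th=60):
    g=cv2.cvtColor(c["pixels"],cv2.COLOR_RGB2GRAY)[y0:y1,x0:x1]
    m=(g<th).astype(np.uint8);cs,_=cv2.findContours(m,cv2.RETR_EXTERNAL,cv2.CHAIN_APPROX_NONE);k=max(cs,key=cv2.contourArea)
    (u,v),(w,h),a=cv2.minAreaRect(k);return u+x0,v+y0,w,h,onz(c,u+x0,v+y0,z)
L1=pad(c,305,360,125,172,.072);L2=pad(c2,315,368,180,232,.072);print(L1,L2)
P=onz(c,322,257,.064);print("piv v1",P)
# square pad corners in v1 zoom: left edge x~512,right~668; top 190, bottom 340
z1=lambda u,v:(95+(u+.5)/5-.5,205+(v+.5)/5-.5)
print("Rpad",onz(c,*z1(590,265),.072), "w",onz(c,*z1(512,265),.072)-onz(c,*z1(668,265),.072))
z2=lambda u,v:(60+(u+.5)/5-.5,220+(v+.5)/5-.5)
for nm,c_,z,pts in[("v1",c,z1,dict(top=(92,290),top2=(320,293),mark=(250,211),ptr=(192,232),bot=(215,140))),("v2",c2,z2,dict(top=(192,535),mark=(390,410),ptr=(305,458),bot=(335,322),g1=(280,458),g2=(250,502),g3=(330,380),g4=(355,344)))]:
    a=np.array([-.707,-.707,0]);nn=np.array([-.707,.707,0])
    t=onz(c_,*z(*pts["top"]),.070)
    print(nm,"top",t,"along,normal from piv",(t-P)@a,(t-P)@nn)
    for k,p in pts.items():
        off=.004 if k=="ptr" else 0
        oo,d=ray(c_,*z(*p));s=((t-oo)@nn+off)/(d@nn);X=oo+d*s;print(k,X,(X-P)@a)
E
python3 m1.py
```

```text
(331.5, 149.0, 34.0, 35.0, array([0.4477, 0.0928, 0.072 ])) (342.0, 206.5, 39.0, 40.0, array([0.4473, 0.0927, 0.072 ]))
piv v1 [0.5089 0.0317 0.064 ]
Rpad [ 0.446  -0.0254  0.072 ] w [-0.0168 -0.0167  0.    ]
v1 top [ 0.395  -0.0835  0.07  ] along,normal from piv 0.16196171915713983 -0.0009473475213162484
top [ 0.395  -0.0835  0.07  ] 0.16196171915713983
top2 [ 0.4201 -0.0584  0.0712] 0.12651533184540656
mark [ 0.4061 -0.0724  0.043 ] 0.14631137337840688
ptr [ 0.4005 -0.0723  0.0585] 0.15015985956060435
bot [ 0.3947 -0.0838  0.0133] 0.16241640224460857
v2 top [ 0.3955 -0.0847  0.07  ] along,normal from piv 0.16248030744069894 -0.0021480513957466644
top [ 0.3955 -0.0847  0.07  ] 0.16248030744069894
mark [ 0.408  -0.0722  0.0414] 0.14476658434806325
ptr [ 0.401  -0.0736  0.0585] 0.15077381395748016
bot [ 0.3954 -0.0848  0.0167] 0.1626006247230389
g1 [ 0.3993 -0.0809  0.0531] 0.1571083056804166
g2 [ 0.3991 -0.0811  0.0631] 0.15736139557079162
g3 [ 0.3993 -0.0809  0.0334] 0.15711623944781955
g4 [ 0.3995 -0.0807  0.0233] 0.15680037161780125
```

Call:
send_rows(commands=[{"translation": [0,0,0],"rot": [0,0,-6.9],"grip": 0},{"translation": [0,0,0],"rot": [0,0,-6.9],"grip": 0},{"translation": [0,0,0],"rot": [0,0,-6.9],"grip": 0},{"translation": [0,0,0],"rot": [0,0,-6.9],"grip": 0},{"translation": [0,0,0],"rot": [0,0,-6.9],"grip": 0}])

```text
t: 4.83
eef_pos: [0.4209, 0.0453, 0.1358]
tool_rot: [0.001, 0.768, 0.64, 0.001]
contact_force: [0.3, -0.6, -0.6]
gripper_width: -0.001
```

Call:
send_rows(commands=[{"translation": [0,0,0],"rot": [0,0,-6.9],"grip": 0},{"translation": [0,0,0],"rot": [0,0,-6.9],"grip": 0},{"translation": [0,0,0],"rot": [0,0,-6.9],"grip": 0},{"translation": [0,0,0],"rot": [0,0,-6.9],"grip": 0},{"translation": [0,0,0],"rot": [0,0,-6.9],"grip": 0}])

```text
t: 5.25
eef_pos: [0.4209, 0.0452, 0.1357]
tool_rot: [0.001, 0.544, 0.839, 0.0]
contact_force: [0.3, 0.1, -0.0]
gripper_width: -0.0
```

Call:
send_rows(commands=[{"translation": [0,0,0],"rot": [0,0,-6.9],"grip": 0},{"translation": [0,0,0],"rot": [0,0,-6.9],"grip": 0},{"translation": [0,0,0],"rot": [0,0,-6.9],"grip": 0},{"translation": [-0.022,-0.008,-0.01],"rot": [0,0,-0.3],"grip": 0},{"translation": [0,0,0],"rot": [0,0,0],"grip": 0}])

```text
t: 5.67
eef_pos: [0.4322, 0.0212, 0.1464]
tool_rot: [0.002, 0.386, 0.922, 0.0]
contact_force: [-0.4, -0.3, -0.0]
gripper_width: -0.0
```

```bash
python3 look.py v3; python3 zoom.py v3 300 460 210 330 5
```

```text
5.7167 [[-0.7012  0.713   0.0025  0.4314]
 [ 0.713   0.7012 -0.0005  0.0224]
 [-0.0021  0.0014 -1.      0.146 ]
 [ 0.      0.      0.      1.    ]] [ 0.6948  0.402  -1.0436  2.1604  0.4789  0.8277  1.6989] [0.0236 0.3787 0.3039]
```

View pics/v3.png

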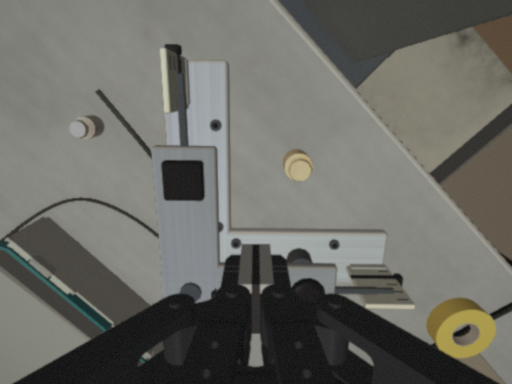

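View pics/v3_z.png

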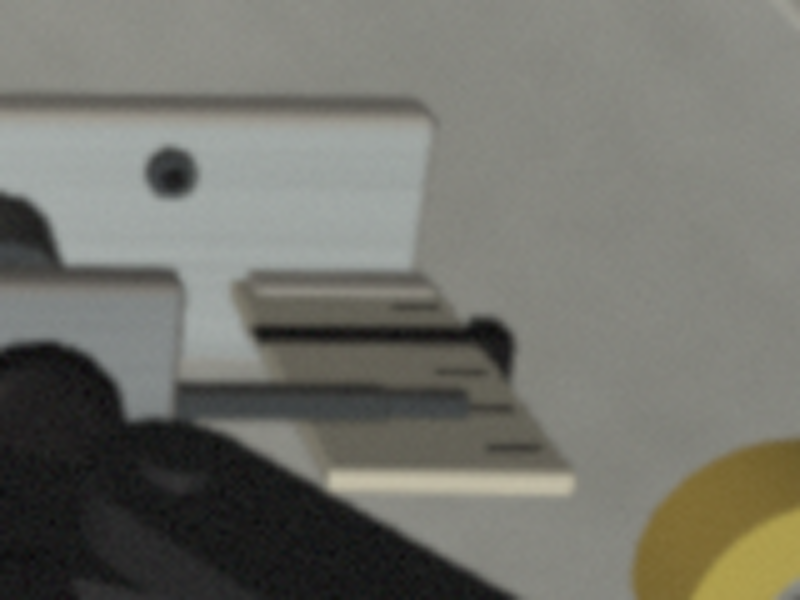

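```bash
cat > m2.py <<'E'
exec(open("m1.py").read().split("L1=")[0])
c3,o3=pickle.load(open("v3.pkl","rb"))
R3=pad(c3,163,205,160,202,.072);print("Rpad",R3)
P=np.array([.5089,.0317,.064])
z=lambda u,v:(300+(u+.5)/5-.5,210+(v+.5)/5-.5)
a=np.array([-.707,.707,0]);nn=np.array([-.707,-.707,0])
t=onz(c3,*z(450,471),.070);print("n from piv",(t-P)@nn)
for k,p in dict(top=(330,471),topo=(572,475),mark=(360,333),mark2=(440,334),g23=(410,306),g43=(460,372),g53=(490,408),g63=(515,447),ptr=(466,404)).items():
    for off in ([0,.003,.006] if k=="ptr" else [0]):
        oo,d=ray(c3,*z(*p));s=((t-oo)@nn+off)/(d@nn);X=oo+d*s;print(k,X,(X-P)@a)
p=onz(c3,*z(466,404),.060);print("ptr normal off scale",(p-t)@nn,p,(p-P)@a)
c2,o2=pickle.load(open("v2.pkl","rb"));z2=lambda u,v:(60+(u+.5)/5-.5,220+(v+.5)/5-.5)
nR=np.array([-.707,.707,0]);p=onz(c2,*z2(305,460),.060);print("R ptr off",(p-onz(c2,*z2(192,535),.07))@nR,p)
# column profile
g=cv2.cvtColor(c3["pixels"],cv2.COLOR_RGB2GRAY)
print(g[268:286,370:376].mean(1).round())
E
python3 m2.py
```

```text
Rpad (183.0, 180.0, 38.0, 40.0, array([ 0.4457, -0.0282,  0.072 ]))
n from piv -0.006417024198432624
top [0.4241 0.1256 0.0699] 0.12635015723373627
topo [0.3999 0.1498 0.0711] 0.16053608373064446
mark [0.4123 0.1374 0.0329] 0.14300560073608298
mark2 [0.4031 0.1466 0.0333] 0.15603667523190118
g23 [0.4043 0.1454 0.0244] 0.15433296997983256
g43 [0.4039 0.1458 0.0446] 0.15492578828105166
g53 [0.4034 0.1463 0.0544] 0.1556301973308779
g63 [0.4036 0.146  0.0644] 0.15524186814206536
ptr [0.4057 0.144  0.0534] 0.15240260430495886
ptr [0.405  0.1404 0.0578] 0.15026787175352813
ptr [0.4044 0.1368 0.0623] 0.1481331392020974
ptr normal off scale 0.004442774506399537 [0.4048 0.1386 0.06  ] 0.14924122585246632
R ptr off 0.00478382142766233 [ 0.4009 -0.0726  0.06  ]
[134. 116.  99.  96.  95.  94.  85.  54.  26.  31.  59.  88.  96.  97.
  96.  96.  96.  92.]
```

The left mark reads about 33 mm and the right about 42 mm, both within the allowed range. The pads check out at about 86 mm from the pivot. Next I'll move above the round pad.

Call:
send_rows(commands=[{"translation": [0.0076,0.0121,0.005],"rot": [0,0,0],"grip": 0},{"translation": [0.0076,0.0121,0.005],"rot": [0,0,0],"grip": 0},{"translation": [0.0076,0.0121,0.005],"rot": [0,0,0],"grip": 0},{"translation": [0.0076,0.0121,0.005],"rot": [0,0,0],"grip": 0},{"translation": [0.0076,0.0121,0.005],"rot": [0,0,0],"grip": 0}])

```text
t: 6.13
eef_pos: [0.4461, 0.0948, 0.12]
tool_rot: [0.001, 0.385, 0.923, 0.0]
contact_force: [0.3, -0.2, 1.0]
gripper_width: 0.007
```

Call:
send_rows(commands=[{"translation": [0,0,0.005],"rot": [0,0,0],"grip": 0},{"translation": [0,0,0.005],"rot": [0,0,0],"grip": 0},{"translation": [0,0,0.003],"rot": [0,0,0],"grip": 0},{"translation": [0,0,0],"rot": [0,0,0],"grip": 0},{"translation": [0,0,0],"rot": [0,0,0],"grip": 0}])

```text
t: 6.55
eef_pos: [0.4452, 0.0934, 0.1067]
tool_rot: [-0.0, 0.385, 0.923, -0.0]
contact_force: [0.0, 0.2, 0.3]
gripper_width: 0.002
```

```bash
python3 look.py v4; python3 zoom.py v4 220 420 180 320 4; python3 - <<'E'
from h import *
c,o=pickle.load(open("v4.pkl","rb"));T=pose(o)
tip=T[:3,3]+T[:3,2]*.017;print(tip,proj(c,tip),proj(c,[.4475,.0925,.072]))
E
```

```text
6.6 [[-0.7042  0.71   -0.      0.4454]
 [ 0.71    0.7042 -0.0005  0.0935]
 [-0.0003 -0.0003 -1.      0.1069]
 [ 0.      0.      0.      1.    ]] [ 0.4492  0.5016 -0.9616  2.1403  0.5894  0.7895  1.4624] [ 0.6365  0.0263 -0.345 ]
[0.44543061 0.09354097 0.08986029] [253.36334889 261.05276695] [249.47833279 246.01627194]
```

View pics/v4.png

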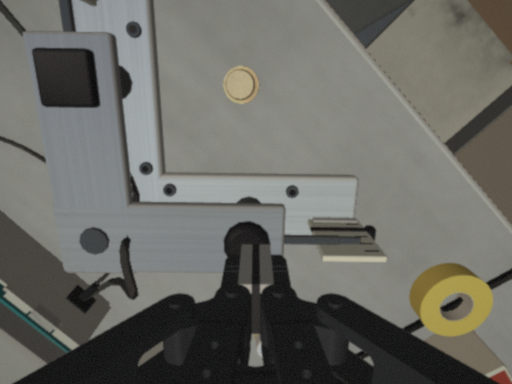

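View pics/v4_z.png

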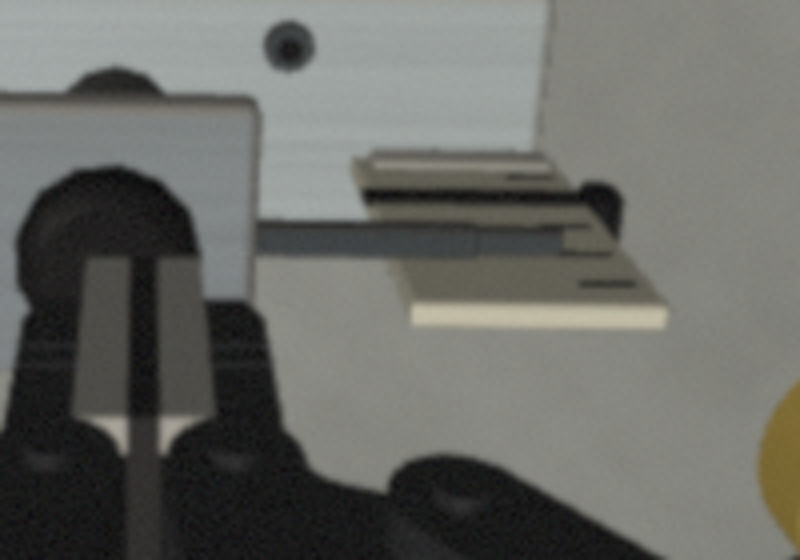

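Call:
send_rows(commands=[{"translation": [-0.0015,0.0005,0.004],"rot": [0,0,0],"grip": 0},{"translation": [-0.0015,0.0005,0.004],"rot": [0,0,0],"grip": 0},{"translation": [0,0,0.004],"rot": [0,0,0],"grip": 0},{"translation": [0,0,0.003],"rot": [0,0,0],"grip": 0},{"translation": [0,0,0.001],"rot": [0,0,0],"grip": 0}])

```text
t: 7.02
eef_pos: [0.4479, 0.0928, 0.0902]
tool_rot: [-0.0, 0.384, 0.923, -0.0]
contact_force: [-0.7, -0.5, 0.6]
gripper_width: -0.002
```

Call:
send_rows(commands=[{"translation": [0,0,0.001],"rot": [0,0,0],"grip": 0},{"translation": [0,0,0.001],"rot": [0,0,0],"grip": 0},{"translation": [0,0,0.001],"rot": [0,0,0],"grip": 0},{"translation": [0,0,0.001],"rot": [0,0,0],"grip": 0},{"translation": [0,0,0.001],"rot": [0,0,0],"grip": 0}])

```text
t: 7.43
eef_pos: [0.4481, 0.0933, 0.0859]
tool_rot: [-0.0, 0.384, 0.923, 0.0]
contact_force: [-1.6, 1.1, 3.4]
gripper_width: 0.001
```

Call:
send_rows(commands=[{"translation": [0,0,0.001],"rot": [0,0,0],"grip": 0},{"translation": [0,0,0.001],"rot": [0,0,0],"grip": 0},{"translation": [0,0,0.001],"rot": [0,0,0],"grip": 0},{"translation": [0,0,0],"rot": [0,0,0],"grip": 0},{"translation": [0,0,0],"rot": [0,0,0],"grip": 0}])

```text
t: 7.85
eef_pos: [0.4482, 0.0932, 0.0828]
tool_rot: [-0.0, 0.384, 0.923, 0.0]
contact_force: [-2.5, 2.1, 3.7]
gripper_width: 0.001
```

```bash
python3 look.py v5; python3 zoom.py v5 220 420 180 320 4
```

```text
7.9 [[-0.7052  0.709   0.0001  0.4483]
 [ 0.709   0.7052  0.0002  0.0931]
 [ 0.0001  0.0002 -1.      0.0829]
 [ 0.      0.      0.      1.    ]] [ 0.4116  0.5422 -0.9183  2.1498  0.6445  0.7508  1.4204] [-1.8842  1.2815  3.6151]
```

View pics/v5_z.png

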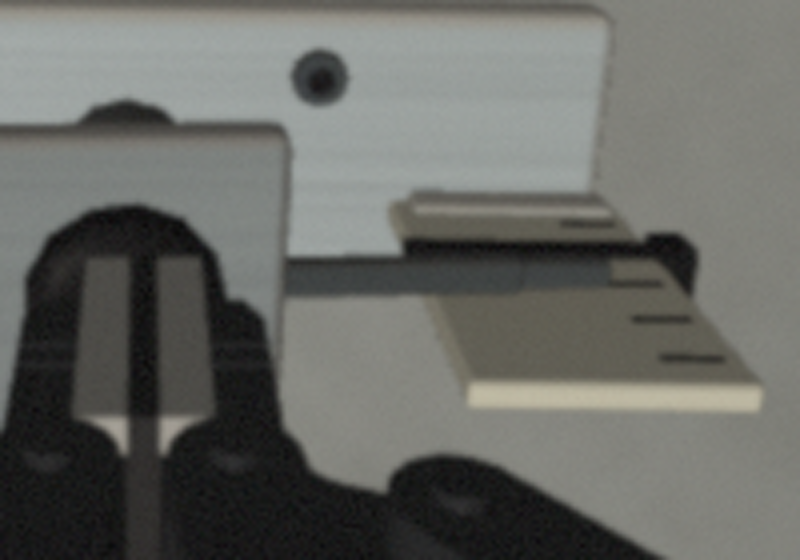

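```bash
cat > rd.py <<'E'
from h import *
import sys
# usage: rd.py name side x0 y0 f  top(u,v) mark(u,v) tip(u,v)  in zoom px
n,side,x0,y0,f=sys.argv[1],sys.argv[2],*map(float,sys.argv[3:6]);a=list(map(float,sys.argv[6:12]))
c,o=pickle.load(open(n+".pkl","rb"));z=lambda u,v:(x0+(u+.5)/f-.5,y0+(v+.5)/f-.5)
nn=np.array([-.7071,-.7071,0]) if side=="L" else np.array([-.7071,.7071,0])
t=onz(c,*z(*a[:2]),.07)
def zz(p,off):
    oo,d=ray(c,*z(*p));s=((t-oo)@nn+off)/(d@nn);return (oo+d*s)[2]
print("mark z",zz(a[2:4],0),"ptr z",[zz(a[4:6],k) for k in(.004,.0045,.005)])
E
echo v4; python3 rd.py v4 L 220 180 4 540 305 470 196 562 238
echo v5; python3 rd.py v5 L 220 180 4 610 384 530 247 610 271
python3 - <<'E'
from h import *
c,o=pickle.load(open("v5.pkl","rb"));g=cv2.cvtColor(c["pixels"],cv2.COLOR_RGB2GRAY)
for x in (335,350,362,368): print(x,g[230:285,x].tolist())
E
```

```text
v4
mark z 0.03207972071563378 ptr z [np.float64(0.05703496589180909), np.float64(0.058106451803198456), np.float64(0.05917793771458785)]
v5
mark z 0.032171159656204734 ptr z [np.float64(0.0480976604861878), np.float64(0.04910168863167949), np.float64(0.05010571677717121)]
335 [97, 116, 135, 123, 99, 94, 94, 92, 88, 72, 39, 15, 22, 29, 43, 50, 60, 66, 65, 64, 67, 67, 70, 76, 89, 92, 94, 95, 96, 94, 95, 94, 94, 95, 95, 94, 99, 101, 103, 109, 113, 112, 112, 113, 111, 116, 119, 123, 123, 131, 133, 135, 134, 136, 134]
350 [95, 112, 132, 130, 105, 96, 94, 91, 92, 80, 46, 23, 19, 28, 35, 44, 56, 61, 60, 62, 59, 64, 74, 88, 92, 94, 94, 95, 93, 94, 94, 95, 90, 93, 92, 96, 94, 95, 94, 94, 94, 93, 94, 93, 106, 133, 163, 179, 184, 185, 181, 171, 144, 134, 134]
362 [92, 107, 129, 126, 95, 68, 67, 87, 92, 80, 52, 26, 19, 34, 37, 50, 58, 65, 66, 68, 69, 73, 85, 91, 92, 93, 94, 94, 93, 94, 93, 93, 93, 94, 93, 94, 92, 94, 95, 94, 92, 93, 93, 94, 105, 127, 158, 178, 182, 185, 182, 172, 146, 135, 135]
368 [89, 107, 129, 135, 103, 75, 64, 87, 90, 83, 52, 26, 18, 29, 38, 52, 59, 66, 68, 66, 66, 74, 82, 91, 94, 93, 92, 93, 95, 95, 94, 93, 93, 95, 93, 92, 92, 92, 93, 94, 93, 93, 93, 94, 101, 128, 155, 172, 183, 183, 181, 174, 146, 134, 130]
```

```bash
for g in "590 224" "635 284" "660 319" "690 357"; do python3 rd.py v5 L 220 180 4 610 384 $g 610 271|cut -c1-30; done; for g in "410 306" "460 372" "490 408" "515 447" "360 333" "440 334"; do python3 rd.py v3 L 300 210 5 450 472 $g 466 404|cut -c1-30; done; for g in "390 410" "320 409" "450 411"; do python3 rd.py v2 R 60 220 5 192 535 $g 305 460;done
```

```text
mark z 0.024124282292495386 pt
mark z 0.04407366394682541 ptr
mark z 0.0540542245346112 ptr 
mark z 0.06377146201438796 ptr
mark z 0.024113512873196796 pt
mark z 0.04430185722550664 ptr
mark z 0.05418854101672349 ptr
mark z 0.06411292948626143 ptr
mark z 0.03260851040485674 ptr
mark z 0.03304576691936434 ptr
mark z 0.041396510028888445 ptr z [np.float64(0.058953698809936506), np.float64(0.05962055908506145), np.float64(0.06028741936018642)]
mark z 0.041114450089710014 ptr z [np.float64(0.058953698809936506), np.float64(0.05962055908506145), np.float64(0.06028741936018642)]
mark z 0.041674376236552985 ptr z [np.float64(0.058953698809936506), np.float64(0.05962055908506145), np.float64(0.06028741936018642)]
```

Call:
send_rows(commands=[{"translation": [0.0003,0,0.0015],"rot": [0,0,0],"grip": 0},{"translation": [0.0003,0,0.0015],"rot": [0,0,0],"grip": 0},{"translation": [0.0003,0,0.0015],"rot": [0,0,0],"grip": 0},{"translation": [0.0002,0,0.001],"rot": [0,0,0],"grip": 0},{"translation": [0,0,0.0005],"rot": [0,0,0],"grip": 0}])

```text
t: 8.32
eef_pos: [0.4479, 0.0935, 0.0768]
tool_rot: [0.0, 0.384, 0.923, 0.0]
contact_force: [-1.3, 1.6, 4.4]
gripper_width: -0.002
```

```bash
python3 look.py v6; python3 zoom.py v6 290 450 180 300 5
```

```text
8.3667 [[-0.7049  0.7093  0.0005  0.4478]
 [ 0.7093  0.7049 -0.0002  0.0935]
 [-0.0005  0.0002 -1.      0.0767]
 [ 0.      0.      0.      1.    ]] [ 0.4004  0.551  -0.9069  2.1542  0.659   0.7397  1.406 ] [-1.4306  1.0715  5.6563]
```

View pics/v6_z.png

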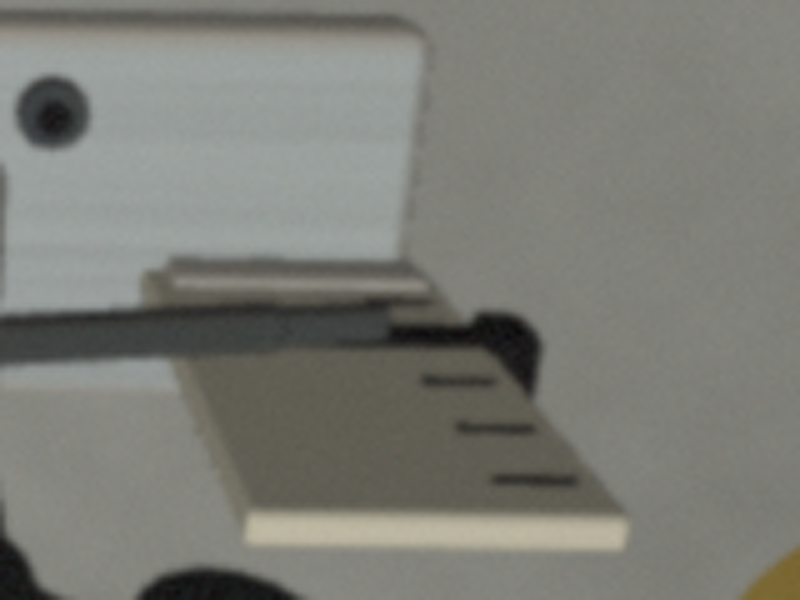

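```bash
sed -i 's/(.004,.0045,.005)/(.0045,.005,.0054)/' rd.py; python3 rd.py v6 L 290 180 5 440 513 440 334 387 322;python3 rd.py v4 L 220 180 4 540 305 470 196 562 238;python3 rd.py v4 L 220 180 4 540 305 470 196 562 240;python3 rd.py v3 L 300 210 5 450 472 440 334 466 404
```

```text
mark z 0.033273704656256786 ptr z [np.float64(0.03942067590574955), np.float64(0.04045055176417764), np.float64(0.041274452450920096)]
mark z 0.03207972071563378 ptr z [np.float64(0.058106451803198456), np.float64(0.05917793771458785), np.float64(0.06003512644369935)]
mark z 0.03207972071563378 ptr z [np.float64(0.05878353585856247), np.float64(0.05985084346389688), np.float64(0.06070468954816438)]
mark z 0.03304576691936434 ptr z [np.float64(0.05983220757461119), np.float64(0.06058045848566751), np.float64(0.061179059214512554)]
```

Call:
send_rows(commands=[{"translation": [0.0003,0,0.001],"rot": [0,0,0],"grip": 0},{"translation": [0.0002,0,0.001],"rot": [0,0,0],"grip": 0},{"translation": [0,0,0.0003],"rot": [0,0,0],"grip": 0},{"translation": [0,0,0],"rot": [0,0,0],"grip": 0},{"translation": [0,0,0],"rot": [0,0,0],"grip": 0}])

```text
t: 8.78
eef_pos: [0.4478, 0.0937, 0.0746]
tool_rot: [0.001, 0.384, 0.923, -0.0]
contact_force: [-1.2, 1.6, 4.6]
gripper_width: 0.005
```

```bash
python3 look.py v7; python3 zoom.py v7 290 450 180 300 5
```

```text
8.8333 [[-0.7047  0.7095  0.0011  0.4478]
 [ 0.7095  0.7047 -0.0005  0.0937]
 [-0.0011  0.0004 -1.      0.0746]
 [ 0.      0.      0.      1.    ]] [ 0.3963  0.5539 -0.9028  2.1557  0.6644  0.7357  1.4004] [-1.0101  0.1626  5.5571]
```

View pics/v7_z.png

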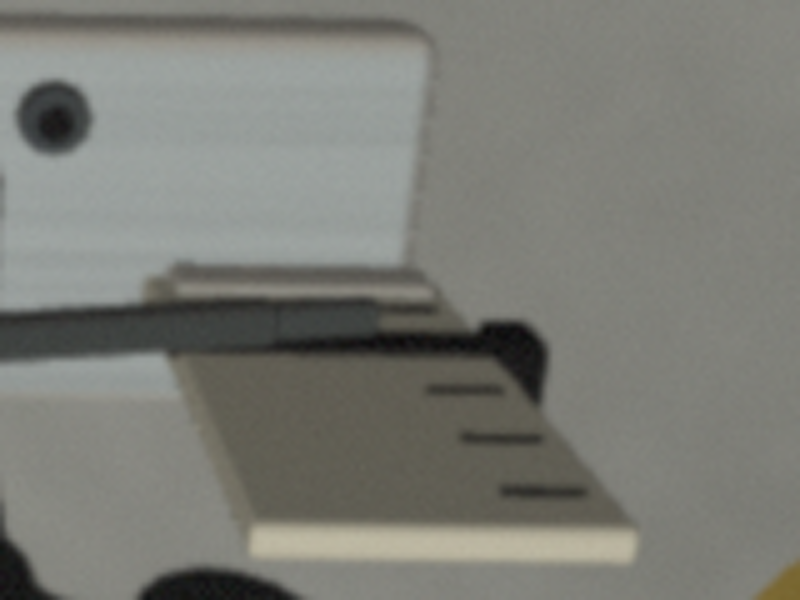

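```bash
python3 rd.py v7 L 290 180 5 440 524 440 342 376 317; python3 rd.py v7 L 290 180 5 440 524 465 389 376 320
```

```text
mark z 0.03356982691625918 ptr z [np.float64(0.03648170244335294), np.float64(0.03751924611520885), np.float64(0.038349281052693585)]
mark z 0.044528514175554534 ptr z [np.float64(0.03722676263975844), np.float64(0.038259567271780925), np.float64(0.03908581097739891)]
```

```bash
cat > dp.py <<'E'
from h import *
import sys
np.set_printoptions(precision=4,suppress=True)
def W(c):
    d=c["depth"];v,u=np.mgrid[0:384,0:512];m=c["mtx"];E=c["extrinsics"]
    p=np.stack([(u-m[0,2])/m[0,0]*d,-(v-m[1,2])/m[1,1]*d,-d],-1);return p@E[:3,:3].T+E[:3,3]
if __name__=="__main__":
  for n,uv in[("v4",(355,239)),("v5",(366,247)),("v6",(362,244)),("v7",(360,243))]:
    c,o=pickle.load(open(n+".pkl","rb"));w=W(c);u,v=uv
    print(n,"ptr",[w[v+k,u,2].round(4) for k in(-4,-3,-2,-1,0,1,2,3,4,5)])
    g=cv2.cvtColor(c["pixels"],cv2.COLOR_RGB2GRAY)
    a=np.array([-.7071,.7071]);P=np.array([.5089,.0317])
    al=(w[...,:2]-P)@a;nr=(w[...,:2]-P)@np.array([-.7071,-.7071])
    k=(c["depth"]>0)&(al>.03)&(al<.105)&(abs(nr)<.022)&(abs(w[...,2]-.057)<.015)&(g>75)&(np.arange(384)[:,None]<262)
    A=np.c_[al[k],nr[k],np.ones(k.sum())];s,*_=np.linalg.lstsq(A,w[k][:,2],rcond=None);r=A@s-w[k][:,2];kk=abs(r)<.003
    s,*_=np.linalg.lstsq(A[kk],w[k][kk,2],rcond=None)
    print("  plate fit slope al,n,z0",s,kk.sum(),"drop150",-np.sin(np.arctan(s[0]))*150)
E
python3 dp.py
```

```text
v4 ptr [np.float64(0.0419), np.float64(0.0438), np.float64(0.059), np.float64(0.0596), np.float64(0.0619), np.float64(0.0607), np.float64(0.0615), np.float64(0.061), np.float64(0.0616), np.float64(0.0536)]
  plate fit slope al,n,z0 [ 0.0009 -0.0144  0.0634] 6017 drop150 -0.14176711517842774
v5 ptr [np.float64(0.0353), np.float64(0.0487), np.float64(0.0496), np.float64(0.0508), np.float64(0.0516), np.float64(0.0513), np.float64(0.0508), np.float64(0.0498), np.float64(0.051), np.float64(0.0454)]
  plate fit slope al,n,z0 [-0.0684 -0.026   0.0635] 6111 drop150 10.232928081255098
v6 ptr [np.float64(0.0217), np.float64(0.0392), np.float64(0.0405), np.float64(0.0404), np.float64(0.0404), np.float64(0.0413), np.float64(0.0401), np.float64(0.0399), np.float64(0.0415), np.float64(0.035)]
  plate fit slope al,n,z0 [-0.14   -0.0256  0.0636] 6086 drop150 20.793128068691242
v7 ptr [np.float64(0.0352), np.float64(0.0361), np.float64(0.0376), np.float64(0.0377), np.float64(0.0377), np.float64(0.0378), np.float64(0.0354), np.float64(0.0372), np.float64(0.033), np.float64(0.0351)]
  plate fit slope al,n,z0 [-0.1656 -0.0254  0.0637] 6082 drop150 24.504339839420076
```

```bash
python3 - <<'E'
from dp import *
for n in("v4","v5","v7"):
    c,o=pickle.load(open(n+".pkl","rb"));w=W(c);g=cv2.cvtColor(c["pixels"],cv2.COLOR_RGB2GRAY)
    P=np.array([.5089,.0317]);al=(w[...,:2]-P)@np.array([-.7071,-.7071]);nr=(w[...,:2]-P)@np.array([-.7071,.7071])
    k=(c["depth"]>0)&(al>.03)&(al<.105)&(abs(nr)<.022)&(abs(w[...,2]-.064)<.012)&(g>75)
    A=np.c_[al[k],nr[k],np.ones(k.sum())];s,*_=np.linalg.lstsq(A,w[k][:,2],rcond=None);print(n,k.sum(),s)
    b=(c["depth"]>0)&(abs(w[...,2])<.012)
    A=np.c_[w[b][:,:2],np.ones(b.sum())];print("  table",np.linalg.lstsq(A,w[b][:,2],rcond=None)[0])
E
```

```text
v4 9308 [ 0.0029 -0.0049  0.0633]
  table [ 0.009  -0.0034 -0.0022]
v5 12336 [ 0.0028 -0.0719  0.0634]
  table [ 0.021  -0.0049 -0.0066]
v7 12954 [ 0.0056 -0.1674  0.0634]
  table [ 0.0305 -0.005  -0.0101]
```

```bash
python3 - <<'E'
from h import *
for n,cols,x0,y0,y1 in(("v4",(325,335,345,355),0,214,265),("v3",(360,375,385,390),0,262,310)):
    c,o=pickle.load(open(n+".pkl","rb"));g=cv2.cvtColor(c["pixels"],cv2.COLOR_RGB2GRAY).astype(float)
    nn=np.array([-.7071,-.7071,0])
    # sub-pixel: top front edge row (half level) at col 370 / 
    for u in cols:
        p=g[y0:y1,u];print(n,u,y0,p.astype(int).tolist())
E
```

```text
v4 325 214 [163, 158, 148, 123, 100, 101, 119, 136, 117, 99, 96, 92, 85, 57, 21, 23, 54, 78, 92, 95, 85, 65, 49, 58, 63, 68, 68, 66, 68, 71, 79, 91, 96, 98, 95, 95, 96, 95, 94, 96, 105, 131, 166, 184, 187, 186, 180, 156, 141, 137, 137]
v4 335 214 [164, 160, 151, 132, 102, 97, 115, 134, 116, 100, 96, 92, 84, 53, 24, 23, 42, 71, 92, 96, 89, 68, 51, 56, 61, 68, 66, 66, 66, 68, 73, 90, 93, 96, 96, 95, 96, 96, 96, 97, 104, 125, 162, 181, 187, 186, 179, 159, 141, 137, 137]
v4 345 214 [162, 160, 151, 129, 101, 97, 114, 133, 123, 99, 91, 93, 86, 59, 36, 33, 42, 70, 89, 94, 94, 86, 67, 53, 59, 65, 68, 69, 67, 75, 84, 93, 94, 98, 95, 96, 95, 95, 96, 96, 101, 121, 157, 180, 188, 185, 182, 167, 144, 134, 138]
v4 355 214 [128, 130, 128, 121, 103, 96, 108, 130, 122, 93, 71, 87, 86, 61, 29, 19, 36, 64, 88, 95, 91, 83, 58, 49, 56, 66, 67, 66, 70, 76, 85, 93, 96, 94, 96, 95, 95, 96, 93, 96, 98, 117, 155, 176, 187, 186, 183, 169, 145, 137, 135]
v3 360 262 [162, 147, 115, 98, 100, 121, 134, 110, 96, 97, 97, 95, 85, 51, 24, 34, 63, 88, 95, 98, 99, 97, 97, 92, 75, 52, 50, 63, 67, 67, 69, 78, 97, 112, 118, 123, 126, 133, 134, 134, 139, 136, 121, 83, 43, 27, 26, 29]
v3 375 262 [162, 148, 115, 92, 98, 115, 133, 116, 101, 95, 95, 95, 85, 54, 24, 31, 58, 90, 97, 97, 95, 96, 96, 93, 82, 57, 50, 60, 65, 69, 68, 73, 83, 93, 94, 96, 97, 97, 96, 96, 98, 116, 154, 180, 187, 178, 156, 141]
v3 385 262 [132, 132, 125, 111, 102, 113, 129, 114, 90, 72, 89, 94, 85, 54, 26, 24, 53, 78, 93, 96, 94, 94, 94, 94, 91, 72, 54, 58, 65, 68, 70, 80, 94, 95, 98, 99, 96, 94, 98, 96, 97, 113, 149, 176, 186, 180, 161, 140]
v3 390 262 [132, 132, 133, 133, 133, 133, 133, 133, 126, 112, 107, 98, 88, 58, 27, 22, 51, 77, 92, 97, 96, 86, 71, 87, 90, 75, 54, 53, 66, 69, 70, 78, 91, 98, 99, 96, 97, 98, 96, 96, 97, 112, 146, 174, 186, 180, 163, 140]
```

```bash
python3 rd.py v4 L 0 0 1 335 255.4 335 228.7 358 238.7; python3 rd.py v4 L 0 0 1 355 255.6 355 228.7 355 224.1;python3 rd.py v3 L 0 0 1 375 303.65 375 276.4 392 290;python3 rd.py v3 L 0 0 1 385 303.8 385 276.5 385 271.1
```

```text
mark z 0.03298227546233448 ptr z [np.float64(0.05824562206167663), np.float64(0.05932075764847944), np.float64(0.06018086611792167)]
mark z 0.032721237247128304 ptr z [np.float64(0.03573084897820128), np.float64(0.0369429148764332), np.float64(0.03791256759501874)]
mark z 0.03352357947905904 ptr z [np.float64(0.05984250251926121), np.float64(0.06059259845303222), np.float64(0.061192675200049035)]
mark z 0.0334845427780551 ptr z [np.float64(0.032562729297040294), np.float64(0.03340859529611548), np.float64(0.03408528809537556)]
```

Call:
send_rows(commands=[{"translation": [0,0,0.0007],"rot": [0,0,0],"grip": 0},{"translation": [0,0,0.0006],"rot": [0,0,0],"grip": 0},{"translation": [0,0,0],"rot": [0,0,0],"grip": 0},{"translation": [0,0,0],"rot": [0,0,0],"grip": 0},{"translation": [0,0,0],"rot": [0,0,0],"grip": 0}])

```text
t: 9.25
eef_pos: [0.4478, 0.0937, 0.0734]
tool_rot: [0.001, 0.384, 0.923, -0.0]
contact_force: [-0.5, -0.0, 6.1]
gripper_width: 0.005
```

```bash
python3 look.py v8; python3 zoom.py v8 290 450 180 300 5; sed -i 's/for n,uv in.*/for n,uv in[("v7",(360,243)),(sys.argv[1],(int(sys.argv[2]),int(sys.argv[3])))]:/' dp.py; python3 dp.py v8 358 243
```

```text
9.3 [[-0.7047  0.7095  0.0011  0.4478]
 [ 0.7095  0.7047 -0.0004  0.0937]
 [-0.0011  0.0005 -1.      0.0734]
 [ 0.      0.      0.      1.    ]] [ 0.3942  0.5559 -0.9005  2.1564  0.6674  0.7335  1.3979] [-0.1827 -0.3609  6.9717]
v7 ptr [np.float64(0.0352), np.float64(0.0361), np.float64(0.0376), np.float64(0.0377), np.float64(0.0377), np.float64(0.0378), np.float64(0.0354), np.float64(0.0372), np.float64(0.033), np.float64(0.0351)]
  plate fit slope al,n,z0 [-0.1656 -0.0254  0.0637] 6082 drop150 24.504339839420076
v8 ptr [np.float64(0.0328), np.float64(0.0355), np.float64(0.0338), np.float64(0.0351), np.float64(0.0363), np.float64(0.0347), np.float64(0.0349), np.float64(0.035), np.float64(0.0319), np.float64(0.0333)]
  plate fit slope al,n,z0 [-0.1793 -0.0268  0.0636] 6072 drop150 26.470097607479204
```

View pics/v8_z.png

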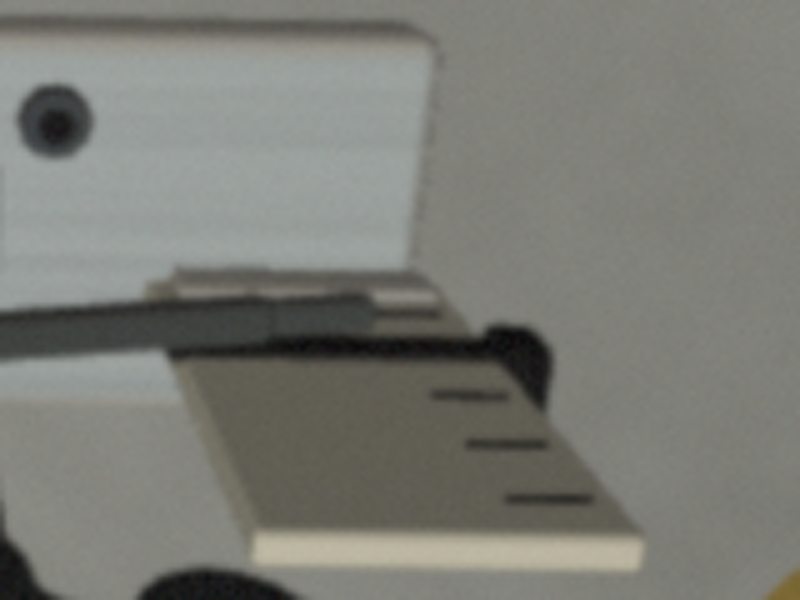

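Call:
send_rows(commands=[{"translation": [0,0,0.0001],"rot": [0,0,0],"grip": 0},{"translation": [0,0,0],"rot": [0,0,0],"grip": 0},{"translation": [0,0,0],"rot": [0,0,0],"grip": 0},{"translation": [0,0,0],"rot": [0,0,0],"grip": 0},{"translation": [0,0,0],"rot": [0,0,0],"grip": 0}])

```text
t: 9.72
eef_pos: [0.4478, 0.0937, 0.0733]
tool_rot: [0.001, 0.384, 0.923, -0.0]
contact_force: [-0.3, 0.1, 5.5]
gripper_width: 0.001
```

Call:
send_rows(commands=[{"translation": [0,0,0],"rot": [0,0,0],"grip": 0},{"translation": [0,0,0],"rot": [0,0,0],"grip": 0},{"translation": [0,0,0],"rot": [0,0,0],"grip": 0},{"translation": [0,0,0],"rot": [0,0,0],"grip": 0},{"translation": [0,0,0],"rot": [0,0,0],"grip": 0}])

```text
t: 10.13
eef_pos: [0.4478, 0.0937, 0.0733]
tool_rot: [0.001, 0.384, 0.923, -0.0]
contact_force: [-0.4, -0.5, 6.5]
gripper_width: 0.003
```

Call:
send_rows(commands=[{"translation": [0,0,0],"rot": [0,0,0],"grip": 0},{"translation": [0,0,0],"rot": [0,0,0],"grip": 0},{"translation": [0,0,0],"rot": [0,0,0],"grip": 0},{"translation": [0,0,0],"rot": [0,0,0],"grip": 0},{"translation": [0,0,0],"rot": [0,0,0],"grip": 0}])

```text
t: 10.55
eef_pos: [0.4478, 0.0937, 0.0733]
tool_rot: [0.001, 0.384, 0.923, -0.0]
contact_force: [-1.6, 0.5, 6.7]
gripper_width: 0.001
```

Call:
send_rows(commands=[{"translation": [0,0,0],"rot": [0,0,0],"grip": 0},{"translation": [0,0,0],"rot": [0,0,0],"grip": 0},{"translation": [0,0,0],"rot": [0,0,0],"grip": 0},{"translation": [0,0,0],"rot": [0,0,0],"grip": 0},{"translation": [0,0,0],"rot": [0,0,0],"grip": 0}])

```text
t: 10.97
eef_pos: [0.4478, 0.0937, 0.0733]
tool_rot: [0.001, 0.384, 0.923, -0.0]
contact_force: [0.0, 0.8, 5.6]
gripper_width: 0.005
```

```bash
python3 look.py v9; python3 dp.py v9 358 243
```

```text
11.0167 [[-0.7047  0.7095  0.0011  0.4478]
 [ 0.7095  0.7047 -0.0005  0.0937]
 [-0.0011  0.0004 -1.      0.0733]
 [ 0.      0.      0.      1.    ]] [ 0.394   0.5561 -0.9003  2.1564  0.6676  0.7334  1.3977] [-0.8682  0.8881  6.2674]
v7 ptr [np.float64(0.0352), np.float64(0.0361), np.float64(0.0376), np.float64(0.0377), np.float64(0.0377), np.float64(0.0378), np.float64(0.0354), np.float64(0.0372), np.float64(0.033), np.float64(0.0351)]
  plate fit slope al,n,z0 [-0.1656 -0.0254  0.0637] 6082 drop150 24.504339839420076
v9 ptr [np.float64(0.0336), np.float64(0.0343), np.float64(0.0344), np.float64(0.0347), np.float64(0.036), np.float64(0.0348), np.float64(0.0349), np.float64(0.0354), np.float64(0.0316), np.float64(0.0318)]
  plate fit slope al,n,z0 [-0.1815 -0.0252  0.0637] 6078 drop150 26.789074324205615
```

Call:
send_rows(commands=[{"translation": [0,0,0],"rot": [0,0,0],"grip": 0},{"translation": [0,0,0],"rot": [0,0,0],"grip": 0},{"translation": [0,0,-0.002],"rot": [0,0,0],"grip": 0},{"translation": [0,0,-0.003],"rot": [0,0,0],"grip": 0},{"translation": [0,0,-0.003],"rot": [0,0,0],"grip": 0}])

```text
t: 11.43
eef_pos: [0.4478, 0.0934, 0.0813]
tool_rot: [0.001, 0.384, 0.923, -0.0]
contact_force: [2.1, -2.1, 2.9]
gripper_width: -0.003
```

Call:
send_rows(commands=[{"translation": [0,0,-0.003],"rot": [0,0,0],"grip": 0},{"translation": [0,0,-0.004],"rot": [0,0,0],"grip": 0},{"translation": [0,0,-0.005],"rot": [0,0,0],"grip": 0},{"translation": [0,0,-0.008],"rot": [0,0,0],"grip": 0},{"translation": [0,0,-0.008],"rot": [0,0,0],"grip": 0}])

```text
t: 11.85
eef_pos: [0.4466, 0.094, 0.1095]
tool_rot: [-0.0, 0.384, 0.923, -0.0]
contact_force: [-0.1, -0.0, 0.8]
gripper_width: 0.002
```

```bash
python3 look.py v10; python3 dp.py v10 355 239
```

```text
11.9 [[-0.7053  0.7089  0.0012  0.4475]
 [ 0.7089  0.7053  0.0002  0.0945]
 [-0.0007  0.0011 -1.      0.1109]
 [ 0.      0.      0.      1.    ]] [ 0.4533  0.4979 -0.9674  2.1336  0.5825  0.7972  1.4705] [0.4191 0.1913 0.5259]
v7 ptr [np.float64(0.0352), np.float64(0.0361), np.float64(0.0376), np.float64(0.0377), np.float64(0.0377), np.float64(0.0378), np.float64(0.0354), np.float64(0.0372), np.float64(0.033), np.float64(0.0351)]
  plate fit slope al,n,z0 [-0.1656 -0.0254  0.0637] 6082 drop150 24.504339839420076
v10 ptr [np.float64(0.0616), np.float64(0.061), np.float64(0.0616), np.float64(0.0606), np.float64(0.06), np.float64(0.0545), np.float64(0.055), np.float64(0.0573), np.float64(0.0588), np.float64(0.06)]
  plate fit slope al,n,z0 [ 0.0009 -0.0122  0.0634] 6287 drop150 -0.1310010597758326
```

View pics/v10.png

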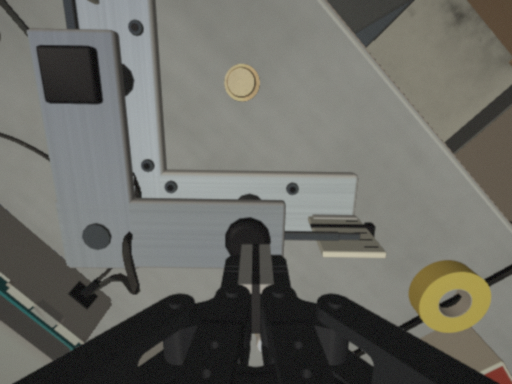

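The left plate is back to zero tilt and the mount and the weight look unmoved. Next is the right pad.

Call:
send_rows(commands=[{"translation": [0,0,-0.03],"rot": [0,0,0],"grip": 0},{"translation": [-0.0213,-0.0218,0],"rot": [0,0,0],"grip": 0},{"translation": [-0.0213,-0.0218,0],"rot": [0,0,0],"grip": 0},{"translation": [-0.0213,-0.0218,0],"rot": [0,0,0],"grip": 0},{"translation": [-0.0213,-0.0218,0],"rot": [0,0,0],"grip": 0}])

```text
t: 12.32
eef_pos: [0.4451, -0.0291, 0.1395]
tool_rot: [0.0, 0.384, 0.923, -0.0]
contact_force: [1.2, -0.5, 0.2]
gripper_width: -0.001
```

Call:
send_rows(commands=[{"translation": [0,0,0],"rot": [0,0,6.92],"grip": 0},{"translation": [0,0,0],"rot": [0,0,6.92],"grip": 0},{"translation": [0,0,0],"rot": [0,0,6.92],"grip": 0},{"translation": [0,0,0],"rot": [0,0,6.92],"grip": 0},{"translation": [0,0,0],"rot": [0,0,6.92],"grip": 0}])

```text
t: 12.73
eef_pos: [0.4452, -0.028, 0.1394]
tool_rot: [0.0, 0.644, 0.765, 0.0]
contact_force: [0.2, -0.3, -0.2]
gripper_width: 0.004
```

Call:
send_rows(commands=[{"translation": [0,0,0],"rot": [0,0,6.92],"grip": 0},{"translation": [0,0,0],"rot": [0,0,6.92],"grip": 0},{"translation": [0,0,0],"rot": [0,0,6.92],"grip": 0},{"translation": [0,0,0],"rot": [0,0,6.92],"grip": 0},{"translation": [0,0,0],"rot": [0,0,6.92],"grip": 0}])

```text
t: 13.15
eef_pos: [0.4452, -0.0277, 0.1394]
tool_rot: [0.0, 0.842, 0.539, 0.0]
contact_force: [-0.3, -0.1, -0.1]
gripper_width: -0.002
```

Call:
send_rows(commands=[{"translation": [0,0,0],"rot": [0,0,6.92],"grip": 0},{"translation": [0,0,0],"rot": [0,0,6.92],"grip": 0},{"translation": [0,0,0.01],"rot": [0,0,6.92],"grip": 0},{"translation": [0,0,0.01],"rot": [0,0,0],"grip": 0},{"translation": [0,0,0],"rot": [0,0,0],"grip": 0}])

```text
t: 13.57
eef_pos: [0.4441, -0.0278, 0.1177]
tool_rot: [-0.001, 0.924, 0.383, -0.001]
contact_force: [-0.4, 0.3, -0.4]
gripper_width: -0.004
```

```bash
python3 look.py w1; python3 - <<'E'
from h import *
c,o=pickle.load(open("w1.pkl","rb"));T=pose(o)
tip=T[:3,3]+T[:3,2]*.017;print(tip,proj(c,tip),proj(c,[.446,-.0275,.072]))
E
```

```text
13.6167 [[ 0.7057  0.7086 -0.0023  0.4444]
 [ 0.7086 -0.7057  0.0002 -0.0277]
 [-0.0015 -0.0018 -1.      0.1183]
 [ 0.      0.      0.      1.    ]] [ 0.4733  0.3617 -0.6415  2.1665  0.3298  0.7104  0.3966] [0.396  0.1665 0.1123]
[ 0.44434382 -0.02770899  0.10129647] [254.93502553 264.01940726] [257.39940638 240.12826255]
```

View pics/w1.png

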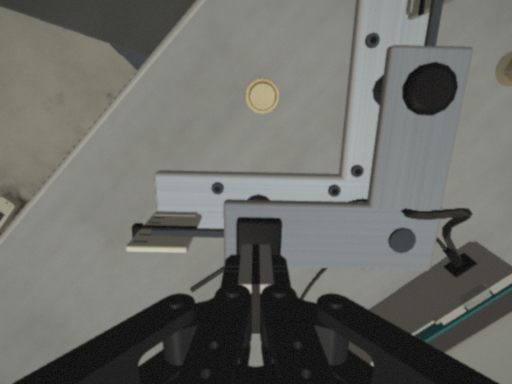

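Call:
send_rows(commands=[{"translation": [0.001,0.0005,0.007],"rot": [0,0,0],"grip": 0},{"translation": [0.001,0.0005,0.007],"rot": [0,0,0],"grip": 0},{"translation": [0,0,0.006],"rot": [0,0,0],"grip": 0},{"translation": [0,0,0.004],"rot": [0,0,0],"grip": 0},{"translation": [0,0,0.002],"rot": [0,0,0],"grip": 0}])

```text
t: 14.03
eef_pos: [0.4471, -0.0271, 0.0923]
tool_rot: [-0.0, 0.924, 0.382, -0.001]
contact_force: [0.3, 0.3, -0.1]
gripper_width: -0.0
```

Call:
send_rows(commands=[{"translation": [0,0,0.002],"rot": [0,0,0],"grip": 0},{"translation": [0,0,0.002],"rot": [0,0,0],"grip": 0},{"translation": [0,0,0.0015],"rot": [0,0,0],"grip": 0},{"translation": [0,0,0.0015],"rot": [0,0,0],"grip": 0},{"translation": [0,0,0],"rot": [0,0,0],"grip": 0}])

```text
t: 14.45
eef_pos: [0.4472, -0.0274, 0.086]
tool_rot: [0.0, 0.924, 0.382, -0.0]
contact_force: [-2.0, -1.0, 1.8]
gripper_width: 0.001
```

```bash
cat > dpr.py <<'E'
from dp import *
for n in sys.argv[1:]:
    c,o=pickle.load(open(n+".pkl","rb"));w=W(c);g=cv2.cvtColor(c["pixels"],cv2.COLOR_RGB2GRAY);P=np.array([.5089,.0317])
    aL=np.array([-.7071,.7071]);aR=np.array([-.7071,-.7071])
    for nm,a,b in(("R",aR,aL),("L",aL,aR)):
        al=(w[...,:2]-P)@a;nr=(w[...,:2]-P)@b
        k=(c["depth"]>0)&(al>.03)&(al<.105)&(abs(nr)<.022)&(abs(w[...,2]-.058)<.015)&(g>75)&(np.arange(384)[:,None]<262)
        A=np.c_[al[k],nr[k],np.ones(k.sum())]
        s,*_=np.linalg.lstsq(A,w[k][:,2],rcond=None);kk=abs(A@s-w[k][:,2])<.003
        s,*_=np.linalg.lstsq(A[kk],w[k][kk,2],rcond=None);print(n,nm,kk.sum(),s,"drop150 al/n",-150*np.sin(np.arctan(s[:2])))
    # pointer strip: points near arm line 125..150 mm, above 20mm, 1..8 mm in front of scale
    al=(w[...,:2]-P)@aR;nr=(w[...,:2]-P)@aL
    for lo in(.112,.118,.136,.141,.145):
        k=(c["depth"]>0)&(abs(al-lo)<.002)&(abs(nr-.0035)<.003)&(w[...,2]>.03)
        print("  ptr@",lo,k.sum(),np.median(w[k][:,2]).round(4))
E
python3 look.py w2;python3 zoom.py w2 90 250 190 310 5; python3 dpr.py w1 w2
```

```text
14.5 [[ 0.7087  0.7055 -0.0004  0.4473]
 [ 0.7055 -0.7087 -0.0005 -0.0274]
 [-0.0006  0.0001 -1.      0.0861]
 [ 0.      0.      0.      1.    ]] [ 0.4304  0.4208 -0.6006  2.1832  0.3958  0.6433  0.3319] [-1.8257 -1.3193  3.0176]
w1 R 5339 [ 0.001  -0.0067  0.0634] drop150 al/n [-0.1448  1.0124]
w1 L 9006 [-0.0001 -0.005   0.0634] drop150 al/n [0.0082 0.7492]
  ptr@ 0.112 237 0.1569
  ptr@ 0.118 102 0.1544
  ptr@ 0.136 51 0.0611
  ptr@ 0.141 46 0.0608
  ptr@ 0.145 47 0.061
w2 R 5054 [-0.0326 -0.0136  0.0635] drop150 al/n [4.8882 2.0437]
w2 L 13254 [-0.0008 -0.0378  0.0635] drop150 al/n [0.115 5.668]
  ptr@ 0.112 239 0.1248
  ptr@ 0.118 186 0.1381
  ptr@ 0.136 72 0.0567
  ptr@ 0.141 61 0.0562
  ptr@ 0.145 67 0.0558
```

View pics/w2_z.png

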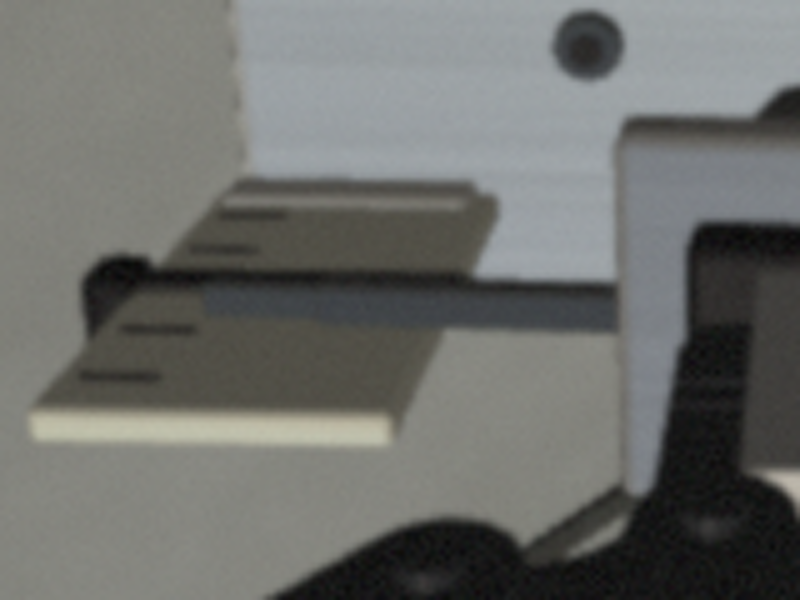

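```bash
python3 - <<'E'
from h import *
nn=np.array([-.7071,.7071,0])
for n,rows in(("w1",(208,256)),("v2",(282,332)),("w2",(225,285))):
    c,o=pickle.load(open(n+".pkl","rb"));g=cv2.cvtColor(c["pixels"],cv2.COLOR_RGB2GRAY).astype(float)
    cols={"w1":(150,158,165,175),"v2":(108,115,122,128),"w2":(112,120,125,150)}[n]
    for u in cols:
        p=g[rows[0]:rows[1],u]
        print(n,u,rows[0],p.astype(int).tolist())
E
python3 zoom.py w1 120 230 200 270 7
```

```text
w1 150 208 [132, 132, 133, 134, 134, 136, 134, 132, 123, 105, 94, 84, 81, 73, 64, 71, 69, 46, 28, 35, 52, 66, 77, 77, 78, 69, 62, 68, 78, 78, 82, 78, 80, 81, 82, 83, 83, 93, 122, 159, 187, 194, 195, 184, 156, 139, 137, 137]
w1 158 208 [157, 154, 144, 117, 86, 88, 105, 111, 87, 59, 70, 80, 80, 78, 63, 68, 72, 53, 29, 26, 40, 45, 60, 69, 71, 72, 73, 75, 80, 80, 82, 80, 82, 84, 81, 82, 81, 91, 118, 155, 185, 194, 196, 186, 155, 139, 137, 135]
w1 165 208 [166, 163, 154, 130, 96, 90, 108, 119, 94, 79, 79, 80, 83, 80, 83, 81, 75, 56, 22, 29, 39, 43, 58, 70, 71, 70, 70, 76, 80, 80, 81, 80, 81, 79, 82, 82, 82, 86, 111, 151, 183, 192, 197, 186, 162, 140, 138, 136]
w1 175 208 [165, 164, 155, 131, 97, 83, 102, 117, 102, 86, 83, 81, 83, 81, 81, 81, 77, 62, 34, 27, 34, 47, 60, 67, 69, 68, 71, 72, 71, 80, 81, 82, 81, 83, 80, 81, 81, 83, 103, 143, 174, 189, 194, 189, 168, 145, 136, 135]
v2 108 282 [132, 134, 134, 133, 132, 133, 132, 132, 132, 132, 133, 133, 133, 133, 130, 120, 88, 54, 36, 25, 21, 31, 38, 39, 38, 42, 42, 50, 58, 69, 77, 79, 80, 81, 80, 79, 78, 71, 56, 66, 75, 79, 80, 91, 121, 157, 1
[... 1093 characters left out ...]
7, 77, 79, 76, 72, 55, 56, 76, 81, 78, 79, 77, 75, 74, 62, 53, 63, 76, 78, 80, 82, 100, 132, 164, 181, 190, 190, 180, 159, 141, 134, 132, 132, 135, 135]
w2 125 225 [128, 129, 129, 130, 129, 128, 127, 128, 129, 128, 129, 127, 120, 107, 93, 82, 80, 74, 57, 26, 25, 27, 42, 60, 74, 81, 77, 78, 77, 73, 52, 52, 74, 80, 79, 78, 78, 80, 77, 81, 77, 79, 79, 77, 79, 82, 97, 130, 161, 182, 188, 188, 184, 163, 143, 135, 135, 135, 134, 135]
w2 150 225 [129, 91, 78, 85, 105, 117, 100, 84, 80, 78, 81, 82, 80, 79, 81, 80, 79, 79, 71, 43, 28, 37, 49, 61, 66, 69, 68, 67, 71, 78, 78, 80, 77, 79, 81, 81, 79, 80, 78, 79, 80, 77, 80, 78, 78, 80, 89, 118, 152, 177, 187, 188, 187, 174, 145, 132, 133, 133, 131, 131]
```

View pics/w1_z.png

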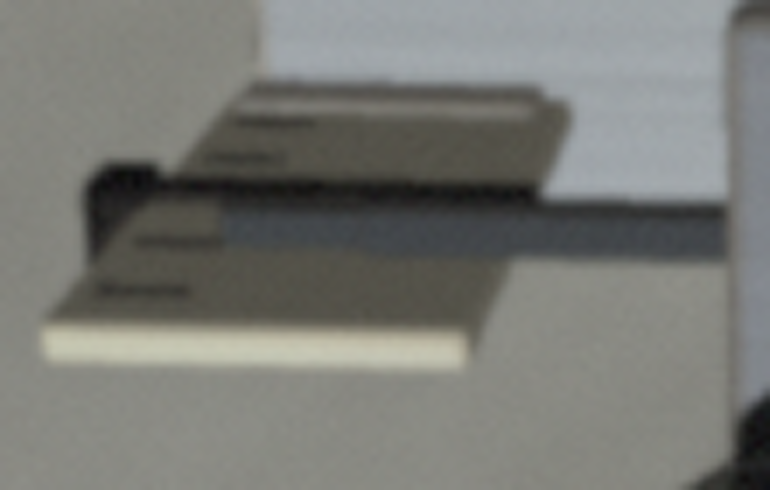

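```bash
r(){ python3 rd.py $1 R 0 0 1 $2 $3 $4 $5 1 1|cut -c1-15; }; for p in "125 245.4" "125 255.5" "120 265" "134 239.2" ; do r w2 120 272.1 $p; done; echo; for p in "122 301.65" "122 295.5" "115 311.2" "112 320.1"; do r v2 105 326.7 $p;done; python3 dpr.py w2 | head -1
```

```text
mark z 0.040657
mark z 0.052894
mark z 0.063082
mark z 0.032338

mark z 0.041304
mark z 0.033166
mark z 0.053019
mark z 0.063056
w2 R 5054 [-0.0326 -0.0136  0.0635] drop150 al/n [4.8882 2.0437]
```

Call:
send_rows(commands=[{"translation": [0.0003,0,0.0015],"rot": [0,0,0],"grip": 0},{"translation": [0.0003,0,0.0015],"rot": [0,0,0],"grip": 0},{"translation": [0.0002,0,0.0015],"rot": [0,0,0],"grip": 0},{"translation": [0,0,0.001],"rot": [0,0,0],"grip": 0},{"translation": [0,0,0],"rot": [0,0,0],"grip": 0}])

```text
t: 14.92
eef_pos: [0.4476, -0.027, 0.0803]
tool_rot: [0.0, 0.924, 0.381, -0.001]
contact_force: [-2.6, -3.2, 4.7]
gripper_width: 0.002
```

```bash
python3 look.py w3;python3 zoom.py w3 90 250 190 310 5; python3 dpr.py w3
```

```text
14.9667 [[ 0.7088  0.7054 -0.0007  0.4477]
 [ 0.7054 -0.7088 -0.0005 -0.0269]
 [-0.0008 -0.0002 -1.      0.0805]
 [ 0.      0.      0.      1.    ]] [ 0.4217  0.4315 -0.5928  2.1854  0.4071  0.6323  0.3205] [-3.5846 -2.3345  5.8111]
w3 R 4995 [-0.1027 -0.0133  0.0636] drop150 al/n [15.3284  1.9935]
w3 L 14227 [-0.0019 -0.1067  0.0636] drop150 al/n [ 0.2793 15.9109]
  ptr@ 0.112 209 0.1189
  ptr@ 0.118 195 0.1328
  ptr@ 0.136 63 0.0473
  ptr@ 0.141 60 0.0463
  ptr@ 0.145 59 0.0458
```

View pics/w3_z.png

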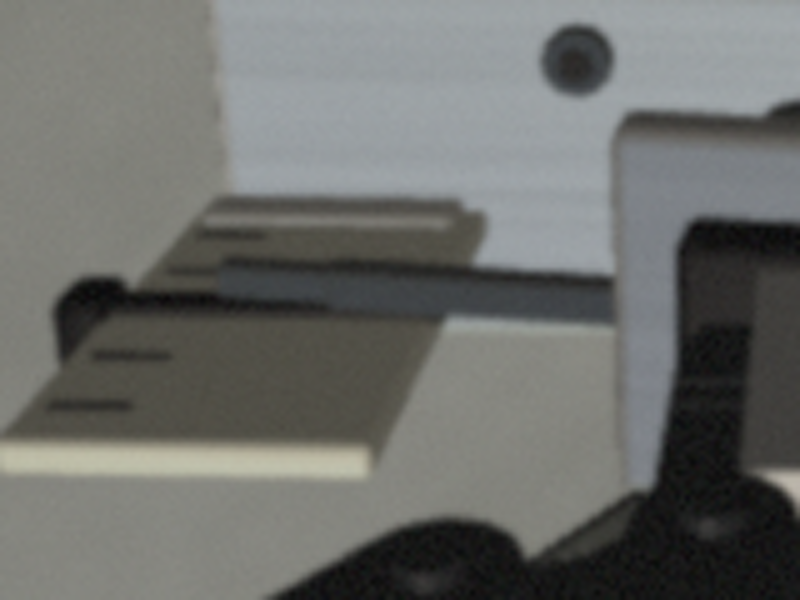

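```bash
python3 rd.py w3 R 90 190 5 200 441 170 299 222 279; python3 rd.py w2 R 90 190 5 200 411 170 278 205 298;python3 rd.py w1 R 120 200 7 250 323 200 187 224 225
```

```text
mark z 0.040587109019727646 ptr z [np.float64(0.04482447739504086), np.float64(0.0458498098236024), np.float64(0.04667007576645163)]
mark z 0.040709010539544926 ptr z [np.float64(0.0547317516910307), np.float64(0.055727622906703383), np.float64(0.05652431987924153)]
mark z 0.04088870417569171 ptr z [np.float64(0.06012352740579205), np.float64(0.06126618015431573), np.float64(0.06218030235313471)]
```

Call:
send_rows(commands=[{"translation": [0.0004,0,0.0006],"rot": [0,0,0],"grip": 0},{"translation": [0.0004,0,0.0006],"rot": [0,0,0],"grip": 0},{"translation": [0,0,0],"rot": [0,0,0],"grip": 0},{"translation": [0,0,0],"rot": [0,0,0],"grip": 0},{"translation": [0,0,0],"rot": [0,0,0],"grip": 0}])

```text
t: 15.38
eef_pos: [0.4484, -0.0263, 0.0794]
tool_rot: [0.0, 0.924, 0.382, -0.0]
contact_force: [-3.7, -4.3, 5.5]
gripper_width: 0.0
```

```bash
python3 look.py w4;python3 zoom.py w4 90 250 190 310 5; python3 dpr.py w4
```

```text
15.4333 [[ 0.7088  0.7054 -0.0004  0.4484]
 [ 0.7054 -0.7088 -0.0004 -0.0263]
 [-0.0006  0.     -1.      0.0794]
 [ 0.      0.      0.      1.    ]] [ 0.4188  0.434  -0.5913  2.1848  0.4096  0.6305  0.3172] [-4.2735 -3.7335  5.5773]
w4 R 4991 [-0.1155 -0.0158  0.0636] drop150 al/n [17.2115  2.3675]
w4 L 14543 [-0.0025 -0.1192  0.0636] drop150 al/n [ 0.3774 17.7512]
  ptr@ 0.112 184 0.1176
  ptr@ 0.118 221 0.1318
  ptr@ 0.136 66 0.0456
  ptr@ 0.141 62 0.0444
  ptr@ 0.145 56 0.044
```

View pics/w4_z.png

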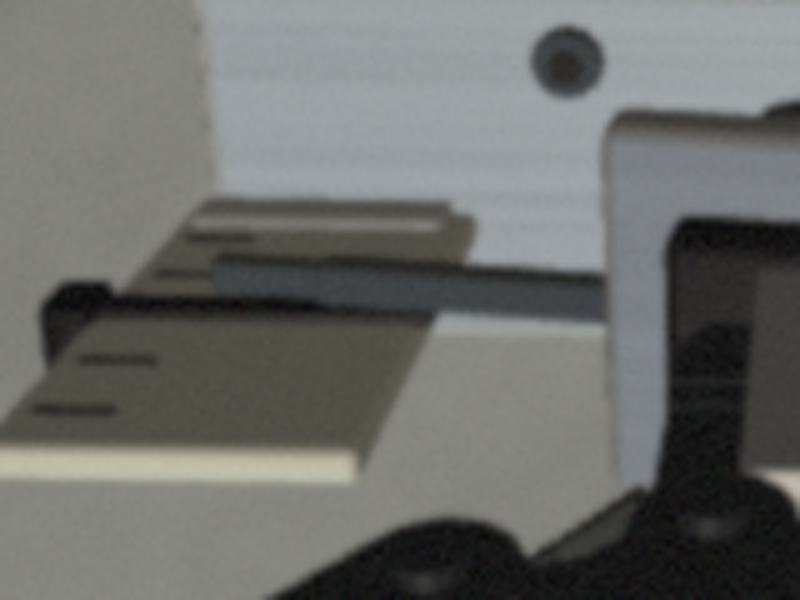

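Call:
send_rows(commands=[{"translation": [-0.0005,0,0.0001],"rot": [0,0,0],"grip": 0},{"translation": [-0.0005,0,0.0002],"rot": [0,0,0],"grip": 0},{"translation": [-0.0005,0,0.0002],"rot": [0,0,0],"grip": 0},{"translation": [0,0,0],"rot": [0,0,0],"grip": 0},{"translation": [0,0,0],"rot": [0,0,0],"grip": 0}])

```text
t: 15.85
eef_pos: [0.4483, -0.0265, 0.0793]
tool_rot: [-0.0, 0.924, 0.382, 0.001]
contact_force: [-2.3, -0.8, 4.8]
gripper_width: -0.003
```

```bash
python3 look.py w5;python3 zoom.py w5 90 250 190 310 5; python3 dpr.py w5; python3 - <<'E'
from h import *
# screw on right-arm base + brass weight, fixed in world?
for n in("v4","w1","w2","w3","w4","w5"):
    c,o=pickle.load(open(n+".pkl","rb"));g=cv2.cvtColor(c["pixels"],cv2.COLOR_RGB2GRAY)
    if n!="v4":
        p0=proj(c,[.4204,-.0367+.0,.012]).round();
    cs=cv2.HoughCircles(cv2.medianBlur(g,3),cv2.HOUGH_GRADIENT,1,15,param1=60,param2=14,minRadius=4,maxRadius=9)
    print(n,[ (onz(c,*q[:2],.012)[:2]*1e3).round(1).tolist() for q in (cs[0] if cs is not None else [])][:12])
E
```

```text
15.9 [[ 0.7084  0.7058  0.0016  0.4483]
 [ 0.7058 -0.7084  0.0007 -0.0266]
 [ 0.0016  0.0006 -1.      0.0792]
 [ 0.      0.      0.      1.    ]] [ 0.4205  0.4336 -0.5917  2.1864  0.4099  0.6271  0.3186] [-1.7887 -0.4301  5.0288]
w5 R 5007 [-0.1181 -0.0146  0.0636] drop150 al/n [17.5903  2.1835]
w5 L 14524 [-0.002  -0.1198  0.0636] drop150 al/n [ 0.301  17.8403]
  ptr@ 0.112 186 0.1176
  ptr@ 0.118 217 0.1315
  ptr@ 0.136 63 0.0452
  ptr@ 0.141 58 0.0442
  ptr@ 0.145 59 0.0439
v4 [[477.0, 20.5], [477.5, 42.3], [415.6, -39.2], [418.6, 103.8], [520.3, 230.2]]
w1 [[588.5, -108.4], [418.8, 103.9], [415.5, -38.1], [477.2, 20.6], [525.7, -171.6], [477.5, 42.1]]
w2 [[477.2, 42.5], [415.6, -38.3], [418.0, 104.1], [477.2, 21.1]]
w3 [[477.1, 20.9], [477.5, 42.1], [415.3, -38.7], [418.4, 103.8]]
w4 [[477.4, 42.4], [477.1, 21.2], [415.1, -38.6], [418.3, 104.7]]
w5 [[477.1, 21.1], [477.5, 42.2], [418.3, 104.5], [415.6, -38.2], [507.1, -137.3]]
```

View pics/w5_z.png

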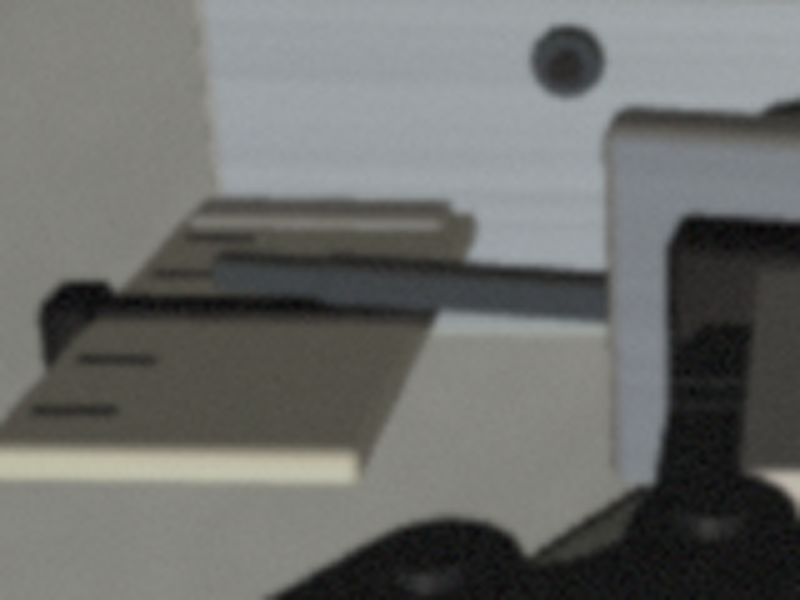

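Call:
send_rows(commands=[{"translation": [-0.0003,0,0.0003],"rot": [0,0,0],"grip": 0},{"translation": [0,0,0],"rot": [0,0,0],"grip": 0},{"translation": [0,0,0],"rot": [0,0,0],"grip": 0},{"translation": [0,0,0],"rot": [0,0,0],"grip": 0},{"translation": [0,0,0],"rot": [0,0,0],"grip": 0}])

```text
t: 16.32
eef_pos: [0.4483, -0.0266, 0.079]
tool_rot: [-0.0, 0.924, 0.382, 0.001]
contact_force: [-1.3, -0.9, 5.2]
gripper_width: -0.001
```

```bash
python3 look.py w6|tail -1;python3 zoom.py w6 90 250 190 310 5; python3 dpr.py w6; python3 rd.py w5 R 90 190 5 200 446 150 303 217 273;for g in "200 272" "120 359" "75 409" "220 238"; do python3 rd.py w5 R 90 190 5 200 446 $g 217 273|cut -c1-15;done
```

```text
[ 0.      0.      0.      1.    ]] [ 0.4206  0.4339 -0.5914  2.1868  0.4104  0.626   0.3185] [-1.5524 -0.2555  4.0021]
w6 R 5001 [-0.1204 -0.015   0.0637] drop150 al/n [17.9366  2.2475]
w6 L 14539 [-0.0021 -0.124   0.0636] drop150 al/n [ 0.3212 18.4532]
  ptr@ 0.112 185 0.117
  ptr@ 0.118 217 0.1315
  ptr@ 0.136 66 0.0449
  ptr@ 0.141 61 0.0438
  ptr@ 0.145 56 0.0434
mark z 0.040792828221556415 ptr z [np.float64(0.04262134963447098), np.float64(0.043654297136115794), np.float64(0.04448065513743166)]
mark z 0.033050
mark z 0.053379
mark z 0.063275
mark z 0.023769
```

View pics/w6_z.png

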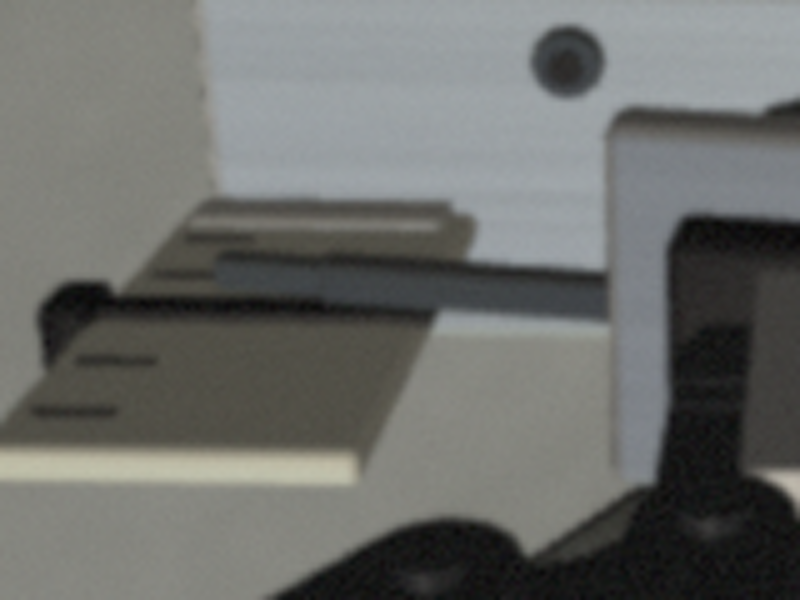

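Call:
send_rows(commands=[{"translation": [0,0,0.0002],"rot": [0,0,0],"grip": 0},{"translation": [0,0,0],"rot": [0,0,0],"grip": 0},{"translation": [0,0,0],"rot": [0,0,0],"grip": 0},{"translation": [0,0,0],"rot": [0,0,0],"grip": 0},{"translation": [0,0,0],"rot": [0,0,0],"grip": 0}])

```text
t: 16.78
eef_pos: [0.4483, -0.0266, 0.0788]
tool_rot: [-0.0, 0.924, 0.382, 0.001]
contact_force: [-0.8, -0.9, 5.3]
gripper_width: 0.0
```

Call:
send_rows(commands=[{"translation": [0,0,0],"rot": [0,0,0],"grip": 0},{"translation": [0,0,0],"rot": [0,0,0],"grip": 0},{"translation": [0,0,0],"rot": [0,0,0],"grip": 0},{"translation": [0,0,0],"rot": [0,0,0],"grip": 0},{"translation": [0,0,0],"rot": [0,0,0],"grip": 0}])

```text
t: 17.2
eef_pos: [0.4483, -0.0266, 0.0788]
tool_rot: [-0.0, 0.924, 0.382, 0.001]
contact_force: [-1.6, 0.3, 4.7]
gripper_width: 0.001
```

Call:
send_rows(commands=[{"translation": [0,0,0],"rot": [0,0,0],"grip": 0},{"translation": [0,0,0],"rot": [0,0,0],"grip": 0},{"translation": [0,0,0],"rot": [0,0,0],"grip": 0},{"translation": [0,0,0],"rot": [0,0,0],"grip": 0},{"translation": [0,0,0],"rot": [0,0,0],"grip": 0}])

```text
t: 17.62
eef_pos: [0.4483, -0.0266, 0.0788]
tool_rot: [-0.0, 0.924, 0.382, 0.001]
contact_force: [-1.5, -1.9, 5.0]
gripper_width: 0.002
```

Call:
send_rows(commands=[{"translation": [0,0,0],"rot": [0,0,0],"grip": 0},{"translation": [0,0,0],"rot": [0,0,0],"grip": 0},{"translation": [0,0,0],"rot": [0,0,0],"grip": 0},{"translation": [0,0,0],"rot": [0,0,0],"grip": 0},{"translation": [0,0,0],"rot": [0,0,0],"grip": 0}])

```text
t: 18.03
eef_pos: [0.4483, -0.0266, 0.0788]
tool_rot: [-0.0, 0.924, 0.382, 0.001]
contact_force: [-1.2, -0.3, 5.1]
gripper_width: -0.0
```

```bash
python3 look.py w7|tail -1; python3 dpr.py w7
```

```text
[ 0.      0.      0.      1.    ]] [ 0.4204  0.4342 -0.5912  2.1869  0.4108  0.6256  0.3181] [-2.3696 -1.2063  4.5043]
w7 R 4999 [-0.1233 -0.0128  0.0636] drop150 al/n [18.359   1.9259]
w7 L 14573 [-0.0023 -0.1259  0.0636] drop150 al/n [ 0.3399 18.7312]
  ptr@ 0.112 194 0.117
  ptr@ 0.118 211 0.1311
  ptr@ 0.136 64 0.0444
  ptr@ 0.141 61 0.0433
  ptr@ 0.145 56 0.0429
```

Call:
send_rows(commands=[{"translation": [0,0,0],"rot": [0,0,0],"grip": 0},{"translation": [0,0,0],"rot": [0,0,0],"grip": 0},{"translation": [0,0,0],"rot": [0,0,0],"grip": 0},{"translation": [0,0,-0.002],"rot": [0,0,0],"grip": 0},{"translation": [0,0,-0.003],"rot": [0,0,0],"grip": 0}])

```text
t: 18.5
eef_pos: [0.4485, -0.0263, 0.0838]
tool_rot: [-0.0, 0.924, 0.382, 0.001]
contact_force: [0.8, 1.2, 2.4]
gripper_width: 0.001
```

Call:
send_rows(commands=[{"translation": [0,0,-0.003],"rot": [0,0,0],"grip": 0},{"translation": [0,0,-0.003],"rot": [0,0,0],"grip": 0},{"translation": [0,0,-0.004],"rot": [0,0,0],"grip": 0},{"translation": [0,0,-0.01],"rot": [0,0,0],"grip": 0},{"translation": [0,0,-0.015],"rot": [0,0,0],"grip": 0}])

```text
t: 18.92
eef_pos: [0.4461, -0.0274, 0.1183]
tool_rot: [-0.001, 0.924, 0.382, -0.001]
contact_force: [-0.5, 0.4, 0.1]
gripper_width: -0.004
```

Call:
send_rows(commands=[{"translation": [0,0,-0.02],"rot": [0,0,0],"grip": 0},{"translation": [0,0,-0.02],"rot": [0,0,0],"grip": 0},{"translation": [0,0,0],"rot": [0,0,0],"grip": 0},{"translation": [0,0,0],"rot": [0,0,0],"grip": 0},{"translation": [0,0,0],"rot": [0,0,0],"grip": 0}])

```text
t: 19.33
eef_pos: [0.4469, -0.0276, 0.1583]
tool_rot: [0.0, 0.924, 0.381, -0.0]
contact_force: [0.5, -0.2, 0.4]
gripper_width: 0.003
```

```bash
python3 look.py w8; python3 dpr.py w8
```

```text
19.3833 [[ 0.7088  0.7054 -0.0013  0.4466]
 [ 0.7054 -0.7088 -0.0001 -0.0275]
 [-0.001  -0.0008 -1.      0.1579]
 [ 0.      0.      0.      1.    ]] [ 0.5144  0.298  -0.678   2.1302  0.2608  0.7951  0.4563] [-0.8035 -0.5197 -0.4378]
w8 R 4414 [ 0.0006 -0.0056  0.0634] drop150 al/n [-0.087   0.8389]
w8 L 6186 [-0.0003 -0.0065  0.0634] drop150 al/n [0.052  0.9775]
  ptr@ 0.112 212 0.1974
  ptr@ 0.118 134 0.2105
  ptr@ 0.136 37 0.0616
  ptr@ 0.141 26 0.061
  ptr@ 0.145 33 0.0607
```

View pics/w8.png

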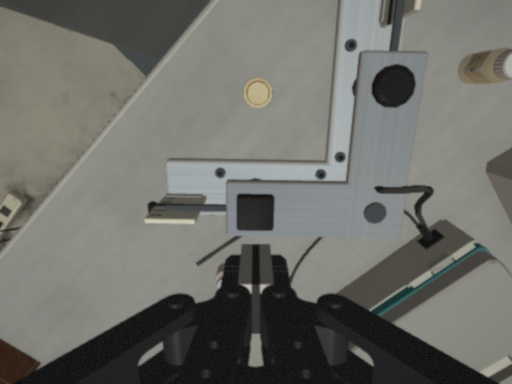

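Both corners are back at rest, the robot is clear of the mount, and the weight and vial are standing. I'll hand the job in.

```bash
python3 -c "
from station import *
print(hand_in())"
```

```text
the job is handed in; nothing more can be done
None
```

I pressed the left corner, then the right, each to its mark. I held each for about two seconds and let it spring back. The job was handed in at about 19.4 s of the 51 s allowed.

| Corner | Mark height | Pointer while held | Hold |
|---|---|---|---|
| Left (round pad) | about 33.0 mm | about 33.1 mm, from a measured drop of about 26.8 mm | about 2 s, at about 6 N |
| Right (square pad) | about 41.6–42.1 mm | about 41.6 mm, from a measured drop of about 18.4 mm | a bit over 2 s, at about 5 N |

**After release:** the camera depth showed no tilt left at either corner. The base screws read the same positions (within about 1 mm) before and during the right press. The brass weight and vial were standing in the last view, and the tape was in place when last seen after the left press. I did not check the grey weight, timer or carton again at the end. The fingers were well clear of the mount.

**Disagreements:**
- **Right mark:** direct ray readings put it 1–1.5 mm lower (40.7–41.4 mm) than the figure corrected by the scale's graduation lines. I stopped at about 41.6 mm, so if the corrected figure is right, the pointer may sit up to 0.5 mm past the mark.
- **Side force:** friction at the right pad briefly rose to about 6 N because I first shifted the tool slightly the wrong way. I reversed it before the hold, and the mount did not move.

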